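# Find the nut driver that fits a clock's centre nut and nip the nut up

### The arm

A 6-joint arm with a two-finger parallel gripper is mounted at the origin on the work surface. World frame = base frame: x ahead of the robot, y to its left, z up, the work surface at z = 0. Lengths are in m, angles in rad, forces in N, time in s.
With the tool pointing down it reaches from about 0.375 to 0.975 m from the base axis. Payload 3.8 kg.
Tool frame: the origin (TCP) lies midway between the tips of the shut fingers; the grasp point (between the pads) lies 19 mm behind it; z points along the fingers, y is the line along which they close (so a half turn about z gives the same grasp; the last joint's range is limited). The gripper opens to 85 mm and grips with 20 to 120 N. Pads are 22 mm wide; open, the fingers measure 114 mm over their backs; the gripper's body (76 mm by 85 mm) begins 54 mm behind the grasp point. The pads swing forward as they close: fully open they stand 13 mm farther back than shut.
Start: joints at [-1.148, 0.264, 1.604, -0, 1.274, -0.037], TCP at [0.3, -0.605, 0.231] pointing down, gripper open.
Joint ranges: [-2.63, 2.63], [-0.94, 2.18], [0.31, 2.57], [-1.31, 4.45], [0, 2.66], [-2.55, 2.55]. Speed limits (rad/s): [2.57, 2.57, 3.14, 3.14, 3.14, 3.14].

### API

Orientations are given as a rotation vector (axis times angle).
In Python, from workcell import bot, cams gives the robot as it stands.
- The arm moves only by the tool play_rows, never from a script. Its argument "rows" is a list of rows, each a list of 2 entries, a list of its own where there are three numbers: the shift along the tool's x, y, z scaled (see below), then the turn, a rotation vector about the tool's x, y, z scaled (see below). A call has 1 to 20 rows; each row is the pose to reach, as a shift and turn from the pose commanded when the call began, along the tool's axes at that moment; what a row does not reach only later rows make up. The controller multiplies each number of a shift by 250 mm and each number of a turn by 45 degrees. A row lasts 1/12 s, in which the tool goes at most 41.7 mm and 7.16 degrees, less where a joint would pass 70% of its speed; a pose out of reach is approached as far as the arm can. A call with a number of a shift or a turn outside -1 to 1 is refused whole. A call with a gripper value outside its range is refused whole. "claw" is the opening, from -1 (shut) to 1 (fully open), set as the call begins (left out, the last holds). The fingers move at their own pace and stop on an object; "newtons" is the grip in N (left out, the last holds). Time passes only in rows, so rows that repeat a pose let the fingers close. It gives the time, the measured TCP pose, the force, the opening and the grip force at its end, in the units of the state.
- bot.read_state(): the state, without advancing time (a new reading comes with each control period).
- cams.read_camera(name): name is "side" or "top"; returns a dict with "image" (420x560x3 uint8, red, green, blue), "K" (3x3 intrinsics, pixels), "T" (4x4, takes a point from camera to world coordinates). Camera axes: x right, y down, z forward; pixel columns grow to the right and rows downward; lengths in m; the calibration is good to about 2 mm. A picture is of the moment at which its call begins. There is no depth.
- bot.finish_job(): hands the job in; it is judged then, once.
The state is a dict: "time": time; "q": joint angles; "joint_vel": joint speeds; "joint_torque": joint torques, N m; "tool_pos": TCP position; "tcp_rot": TCP orientation; "wrist_force": force on the tool from outside, world axes, zero at the start; "torque": the same for the moment, N m; "width": opening from 0.0 (shut) to 1.0 (fully open); "grip_force": force on a finger pad.
Only numpy, scipy, OpenCV 4.12 (cv2) and the standard library are available. Lean on these libraries where they do the work, as an engineer would, in place of code of your own. Each camera call takes 0.05 s, during which the arm holds its last target. There are 200 camera calls.

### The job

The wall clock lying face up on the bench has a loose centre nut, and only one of the three nut drivers in the wooden rack fits it: try them to find which, with that one fully down over the nut turn the nut clockwise until it comes up tight, and finish still gripping that driver, upright and fully seated on the nut, without letting go. The two drivers that do not fit must end up standing in the rack, shoulders down on its top, and nothing else on the bench may be disturbed.

Things in the scene. Friction and masses are not known exactly. Their poses are not given: they have to be found in the camera images.
- clock: Grey drum-cased wall clock on its back, fixed, glass and hands off: 230 mm across, rim 60 mm high, white dial 51 mm above the bench. Origin at the centre of its underside, z up. On that axis, heights above the bench: steel washer 38 mm across, top at 53 mm; on it the brass hex nut; through it a brass bush 11 mm across up to 71 mm and a steel arbor 5 mm across up to 80 mm.
- nut (a joint): How far the centre nut is screwed up, rad: 0 is tight (a hard stop), negative is loose; it grows as the nut turns clockwise seen from above. It starts between -0.8 and -0.4; the nut turns with a steady friction of about 0.12 N m and stays where it is left.
- nut_foot (a point): Centre of the nut's underside, on the washer; turns with the nut, z up. The nut: hexagon 19 mm across flats (21.9 over corners), 11 mm high, top 2.5 mm bevelled in by 1.5 mm a side. Two flats face the point's x axis, others at 60 and 120 degrees. A driver is fully seated when its open end meets the washer, its mouth at this point.
- rack: Dark wooden rack fixed to the bench, 85 mm (x) by 280 mm (y) and 70 mm high, its top a 12 mm board with three round through holes 41 mm across, 80 mm apart in a row along its y axis. Origin at the centre of its underside, z up. A driver stands in a hole with its shoulder's underside on the board's top, so its origin is then 25 mm above the bench.
- rack_slot0 (a point): Centre of the rack hole at +80 mm along the rack's y axis, level with the board's top, 70 mm above the bench.
- rack_slot1 (a point): Centre of the rack's middle hole, level with the board's top.
- rack_slot2 (a point): Centre of the rack hole at -80 mm along the rack's y axis, level with the board's top.
- driver_a: One of three nut drivers that look alike in the rack, 120 mm long. Below: a six-sided steel socket. Round shoulder 48 mm across, 45 to 50 mm above the origin. Wooden six-sided handle, 26 mm across flats, 50 to 116 mm above the origin, bevelled top at 120. Origin: centre of the open lower end, z up the handle. Two flats of handle and socket face the x axis, others at 60 and 120 degrees.
- driver_b: Another of three nut drivers that look alike in the rack, 120 mm long. Below: a six-sided steel socket. Round shoulder 48 mm across, 45 to 50 mm above the origin. Wooden six-sided handle, 26 mm across flats, 50 to 116 mm above the origin, bevelled top at 120. Origin: centre of the open lower end, z up the handle. Two flats of handle and socket face the x axis, others at 60 and 120 degrees.
- driver_c: The last of three nut drivers that look alike in the rack, 120 mm long. Below: a six-sided steel socket. Round shoulder 48 mm across, 45 to 50 mm above the origin. Wooden six-sided handle, 26 mm across flats, 50 to 116 mm above the origin, bevelled top at 120. Origin: centre of the open lower end, z up the handle. Two flats of handle and socket face the x axis, others at 60 and 120 degrees.
- driver_a_mouth (a point): Centre of driver_a's open lower end (its origin). The socket is 33 mm deep, its wall 2.5 mm; the driver weighs about 0.16 kg. The three drivers' openings are 13.6, 16.6 and 20.0 mm across flats, not marked which: two are too small to go over the nut, one fits, with about 7 degrees of free play either way.
- driver_b_mouth (a point): Centre of driver_b's open lower end (its origin). The socket is 33 mm deep, its wall 2.5 mm; the driver weighs about 0.16 kg. The three drivers' openings are 13.6, 16.6 and 20.0 mm across flats, not marked which: two are too small to go over the nut, one fits, with about 7 degrees of free play either way.
- driver_c_mouth (a point): Centre of driver_c's open lower end (its origin). The socket is 33 mm deep, its wall 2.5 mm; the driver weighs about 0.16 kg. The three drivers' openings are 13.6, 16.6 and 20.0 mm across flats, not marked which: two are too small to go over the nut, one fits, with about 7 degrees of free play either way.
- minute_hand: Bystander: dark steel clock hand, 120 mm long, 3 mm thick, lying by the clock; origin at its boss.
- hour_hand: Bystander: dark steel clock hand, 85 mm long, 3 mm thick, lying by the clock; origin at its boss.
- screwdriver: Bystander: screwdriver with a red handle 26 mm thick, 200 mm long, lying on the bench; origin at mid length on the bench, x towards the blade.
- pliers: Bystander: pliers with orange grips, 150 mm long, 16 mm high, lying on the bench; origin near the pivot, x towards the jaws.
- wheel: Bystander: brass clock wheel 45 mm across lying flat near the rack, its thin arbor standing up to 25 mm; origin at its centre underneath.
- oil_jar: Bystander: amber glass jar with a black cap, 34 mm across, 46 mm high, beside the rack; origin under its centre.
- loupe: Bystander: black eyeglass 38 mm across, 30 mm high; origin under its centre.
Not all that is in view belongs to the job. Leave any black, green or red look-alike of the driver_a alone.

How it is judged:
By the outcome, as a careful person would: the job done as asked, in the order asked, and still so for the second after the job is handed in, while the arm keeps its last pose, push and grip.
It also fails if it takes over 72 s, if anything falls off the work surface, if the arm or the gripper's body presses on something with over 40 N, if the wrist force passes 120 N, or if a joint passes its speed limit or range.

## Working session

There is one attempt and no reset: what is moved stays moved. The work goes in short steps, Python scripts to look and compute and a tool call to move; the robot and the scene stay as the last step left them, time stands still between calls to the robot, and variables do not carry over. Pictures are saved under pics/ and viewed, at most 10 in all, crops included, and the job is handed in when it is done.

Besides the shell and the picture viewer there is one more tool, called after "Emit:" in YAML: its name, and indented under it one key for each argument. play_rows: Moves the arm, as the interface text tells. Its arguments: {"type":"object","properties":{"rows":{"type":"array","items":{"type":"array"}},"claw":{"type":"number"},"newtons":{"type":"number"}},"required":["rows"]}

```bash
mkdir -p pics; python3 - <<'E'
from workcell import bot,cams
import cv2,numpy as np
np.set_printoptions(precision=4,suppress=True)
for n in("side","top"):
    c=cams.read_camera(n);cv2.imwrite(f"pics/{n}0.png",c["image"][:,:,::-1]);np.savez(f"{n}0.npz",**c);print(n,c["K"],c["T"])
s=bot.read_state();print(s)
E
```

```text
side [[403.1154   0.     282.4243]
 [  0.     403.1154 212.1339]
 [  0.       0.       1.    ]] [[-0.9982 -0.0436  0.0421  0.5092]
 [-0.0603  0.649  -0.7584  0.655 ]
 [ 0.0057 -0.7595 -0.6505  0.6732]
 [ 0.      0.      0.      1.    ]]
top [[405.4181   0.     279.8943]
 [  0.     405.4181 207.6333]
 [  0.       0.       1.    ]] [[ 0.0297 -0.9965  0.0778  0.4636]
 [-0.9995 -0.03   -0.0022 -0.0514]
 [ 0.0045 -0.0777 -0.997   1.0374]
 [ 0.      0.      0.      1.    ]]
{'time': 0.1, 'q': array([-1.1479,  0.2647,  1.6053, -0.    ,  1.2737, -0.0369]), 'joint_vel': array([-0.0008, -0.0002, -0.0029,  0.0002, -0.0001,  0.0001]), 'joint_torque': array([  0.0004, -51.6709, -36.859 ,  -0.    ,   0.0063,  -0.    ]), 'tool_pos': array([ 0.2993, -0.6043,  0.2301]), 'tcp_rot': array([-3.0569, -0.7155,  0.0006]), 'wrist_force': array([-0.1094, -0.6072, -0.1768]), 'torque': array([-0.0309,  0.0317,  0.0187]), 'grip_force': 0.0, 'width': 0.9984629872291305}
```

View pics/top0.png

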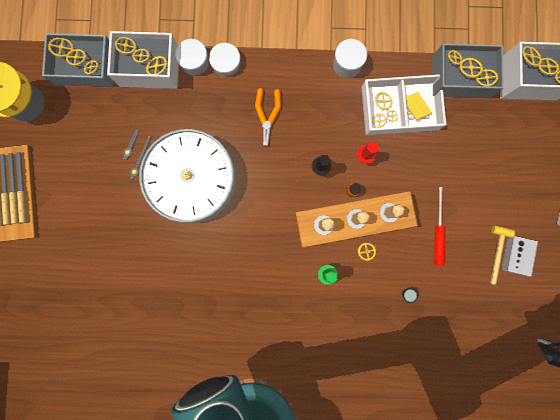

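View pics/side0.png

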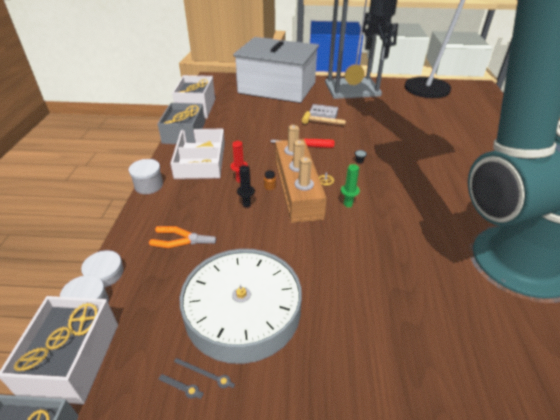

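Top view: clock centre about (187,175). The rack runs about (300,230)-(415,205), with drivers at about (324,225), (357,219) and (391,212); look-alikes are black (322,165), red (368,153) and green (328,274). Next I'll look at enlarged crops of the rack and nut.

```bash
cat > h.py <<'E'
import numpy as np,cv2
def load(n): return dict(np.load(n+".npz"))
def cast(c,px,z):
    px=np.atleast_2d(px).astype(float);d=np.c_[px,np.ones(len(px))]@np.linalg.inv(c["K"]).T@c["T"][:3,:3].T
    o=c["T"][:3,3];return o+d*((z-o[2])/d[:,2])[:,None]
def proj(c,p):
    p=np.atleast_2d(p);q=(p-c["T"][:3,3])@c["T"][:3,:3]@c["K"].T;return q[:,:2]/q[:,2:]
E
python3 - <<'E'
from h import *
t=load("top0");s=load("side0")
a=lambda c,x,y,w,h,f:cv2.resize(c["image"][y:y+h,x:x+w],None,fx=f,fy=f,interpolation=cv2.INTER_CUBIC)
r=a(t,290,185,135,68,5.9)[:400,:796]
n=a(t,170,160,33,33,6);m=a(s,224,275,33,33,6);k=a(s,270,120,60,33,6)
b=np.zeros((600,796,3),np.uint8);b[:r.shape[0],:r.shape[1]]=r
b[402:600,:198]=n;b[402:600,200:398]=m;b[402:600,400:760]=k
cv2.imwrite("pics/crop.png",b[:,:,::-1])
# clock rim: dial white in top
for c,nm in((t,"top"),(s,"side")):
    g=c["image"].astype(int);w=((g.min(2)>185)&(g.max(2)-g.min(2)<40)).astype(np.uint8)
    cs,_=cv2.findContours(w,cv2.RETR_EXTERNAL,cv2.CHAIN_APPROX_NONE)
    k=max(cs,key=cv2.contourArea);P=cast(c,cv2.convexHull(k)[:,0],.051);(x,y),rr=cv2.minEnclosingCircle(P[:,:2].astype(np.float32))
    print(nm,"dial",cv2.fitEllipse(cv2.convexHull(k)),x,y,rr)
    print(cv2.fitEllipse((P[:,:2]*1000).astype(np.float32)))
    # brass center
    hsv=cv2.cvtColor(c["image"],cv2.COLOR_RGB2HSV);br=cv2.inRange(hsv,(12,90,90),(35,255,255))
    ce=cv2.fitEllipse(k)[0];yy,xx=np.nonzero(br);q=np.hypot(xx-ce[0],yy-ce[1])<14
    print("brass",xx[q].mean(),yy[q].mean(),q.sum(),cast(c,[xx[q].mean(),yy[q].mean()],.065))
E
```

```text
top dial ((186.5133514404297, 175.73158264160156), (88.21979522705078, 94.0462417602539), 40.99710464477539) 0.6145650148391724 0.17993006110191345 0.11423830687999725
((613.0661010742188, 177.74484252929688), (218.78163146972656, 230.08460998535156), 58.955753326416016)
brass 186.31372549019608 174.8235294117647 51 [[0.61215398 0.17514878 0.065     ]]
side dial ((108.21797943115234, 39.33600997924805), (169.11546325683594, 277.10943603515625), 148.67359924316406) 1.5843173265457153 -1.2410409450531006 1.0185939073562622
((3472.563720703125, -5188.81201171875), (1281.1456298828125, 11232.1943359375), 27.67522621154785)
brass nan nan 0 [[nan nan nan]]<stdin>:19: RuntimeWarning: Mean of empty slice.
  ret = ret.dtype.type(ret / rcount)
```

View pics/crop.png

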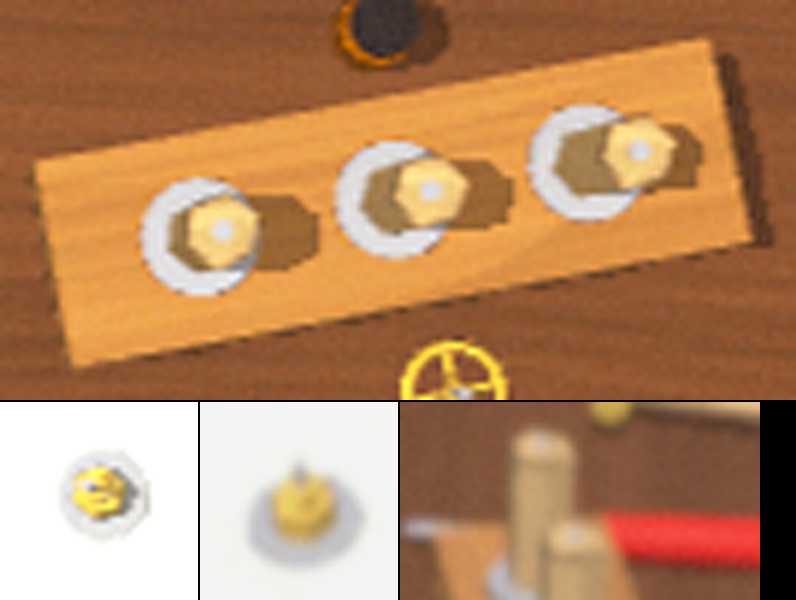

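The crop shows bright hexagonal handle tops with pale centre dots at full-image (327.8,224), (363,217) and (398.5,210), and shoulders round them. The nut and washer are centred at about (187,175) in top and (241,293) in side.

```bash
python3 - <<'E'
from h import *
np.set_printoptions(precision=4,suppress=True)
t=load("top0");s=load("side0")
f=5.9;b=np.array([290,185]);P=lambda u:(np.array(u)+.5)/f-.5+b
dots=P([(222,231),(431,190),(640,150)]);print("dots",cast(t,dots,.145))
print("shoulders",cast(t,P([(200,237),(393,200),(585,163)]),.075))
C=cast(t,P([(35,161),(710,38),(752,240),(72,367)]),.07);print("corners",C,C.mean(0))
print([np.linalg.norm(C[i]-C[i-1]) for i in range(4)])
e=(C[0]-C[1])+(C[3]-C[2]);print("rack yaw(y axis) deg",np.degrees(np.arctan2(e[1],e[0])))
print("washer top",cast(t,[187.0,175.4],.053))
# side: washer mask: gray blob within the dial
for c,ce,nm,r in((t,(187,175),"t",9),(s,(241,293),"s",14)):
    g=c["image"].astype(int);yy,xx=np.mgrid[:420,:560];near=np.hypot(xx-ce[0],yy-ce[1])<r
    print(nm,"dialcol",g[ce[1],ce[0]+r+2])
    m=near&(g.min(2)<g[ce[1],ce[0]+r+2].min()-12)
    pts=np.c_[xx[m],yy[m]].astype(np.float32);el=cv2.fitEllipse(cv2.convexHull(pts));print(el[:2],cast(c,el[0],.053))
    br=near&(g[:,:,0]-g[:,:,2]>50);p=np.c_[xx[br],yy[br]];print("brass",p.mean(0),p.min(0),p.max(0),cast(c,p.mean(0),.062))
# handle yaw
img=cv2.resize(t["image"],None,fx=8,fy=8,interpolation=cv2.INTER_CUBIC).astype(int)
for d in dots:
    u=(d+.5)*8-.5;yy,xx=np.mgrid[:img.shape[0],:img.shape[1]]
    m=((np.hypot(xx-u[0],yy-u[1])<62)&(img[:,:,1]>185)&(img[:,:,2]>90)&(img[:,:,2]<img[:,:,0]-45)).astype(np.uint8)
    cs,_=cv2.findContours(m,cv2.RETR_EXTERNAL,cv2.CHAIN_APPROX_NONE);k=max(cs,key=cv2.contourArea)[:,0]
    W=cast(t,(k+.5)/8-.5,.141)[:,:2];M=cv2.moments((W*1e4).astype(np.float32));c0=np.array([M["m10"],M["m01"]])/M["m00"]/1e4
    v=W-c0;a=np.arctan2(v[:,1],v[:,0]);r=np.hypot(*v.T);h=(r*np.exp(6j*a)).mean()
    print("handle",c0,r.min()*2e3,r.max()*2e3,"vertex deg mod60",np.degrees(np.angle(h))/6,abs(h)/r.mean())
E
```

```text
dots [[ 0.5007 -0.1585  0.145 ]
 [ 0.5184 -0.2363  0.145 ]
 [ 0.5358 -0.3145  0.145 ]]
shoulders [[ 0.501  -0.1581  0.075 ]
 [ 0.5182 -0.2356  0.075 ]
 [ 0.5355 -0.3129  0.075 ]]
corners [[ 0.53   -0.0911  0.07  ]
 [ 0.5885 -0.3648  0.07  ]
 [ 0.5066 -0.3822  0.07  ]
 [ 0.4473 -0.1082  0.07  ]] [ 0.5181 -0.2366  0.07  ]
[np.float64(0.08442745002593734), np.float64(0.2798722007368295), np.float64(0.0836494586279823), np.float64(0.2803436606488423)]
rack yaw(y axis) deg 102.14240139778553
washer top [[0.6126 0.1762 0.053 ]]
t dialcol [255 255 254]
((187.00816345214844, 175.15025329589844), (14.741782188415527, 15.025978088378906)) [[0.6132 0.1762 0.053 ]]
brass [186.1228 174.6842] [182 171] [190 179] [[0.6129 0.1763 0.062 ]]
s dialcol [243 244 241]
((241.01771545410156, 294.0113525390625), (18.013381958007812, 20.0653018951416)) [[0.6137 0.1773 0.053 ]]
brass [240.6813 292.2637] [236 287] [245 297] [[0.6134 0.1801 0.062 ]]
handle [ 0.5011 -0.1588] 20.464760523826374 27.274103704058835 vertex deg mod60 -9.158655373465683 0.08054032945659415
handle [ 0.5185 -0.2368] 20.306653327630656 26.385500228464895 vertex deg mod60 -17.129022634298348 0.0793635654552944
handle [ 0.5357 -0.3148] 19.91555849450017 28.02402803304517 vertex deg mod60 -17.677158504508967 0.11729837003175243
```

```bash
cat >> h.py <<'E'
from scipy.spatial.transform import Rotation as R
def plan(x,y,z,yd=None):
    from workcell import bot
    s=bot.read_state();r0=R.from_rotvec(s["tcp_rot"]);Y=r0.as_matrix()[:,1];cur=np.degrees(np.arctan2(Y[1],Y[0]))
    if yd is None: yd=cur
    else: yd=cur+(yd-cur+90)%180-90
    a=np.radians(yd);c,n=np.cos(a),np.sin(a);T=np.c_[[-n,c,0],[c,n,0],[0,0,-1]]
    v=np.array([x,y,z])-s["tool_pos"];sh=r0.inv().apply(v)/.25;tu=np.degrees((r0.inv()*R.from_matrix(T)).as_rotvec())/45
    print("t %.2f pos"%s["time"],s["tool_pos"].round(4),"ydir %.1f->%.1f"%(cur,yd),"F",s["wrist_force"].round(1),"tau",s["torque"].round(2),"q6 %.2f w %.3f g %.0f"%(s["q"][5],s["width"],s["grip_force"]))
    print(" shift",sh.round(4),"turn",tu.round(4),"rows>=%.0f"%(max(np.linalg.norm(v)/.0417,np.linalg.norm(tu)*45/7.16)))
E
python3 -c "
from h import *
plan(.5013,-.1585,.19,16)"
```

```text
t 0.10 pos [ 0.2993 -0.6043  0.2301] ydir -63.7->16.0 F [-0.1 -0.6 -0.2] tau [-0.03  0.03  0.02] q6 -0.04 w 0.998 g 0
 shift [ 1.5155 -1.2389  0.1629] turn [-0.0022 -0.0019 -1.7701] rows>=12
```

Emit:
play_rows:
  rows:
    - [[0.76,-0.62,0],[0,0,-0.9]]
    - [[0.76,-0.62,0],[0,0,-0.9]]
    - [[0.76,-0.62,0],[0,0,-0.9]]
    - [[0.76,-0.62,0],[0,0,-0.9]]
    - [[0.76,-0.62,0],[0,0,-0.9]]
    - [[0.76,-0.62,0],[0,0,-0.9]]
    - [[0.76,-0.62,0],[0,0,-0.9]]
    - [[0.76,-0.62,0],[0,0,-0.9]]
  claw: 1

```text
time: 0.77
tool_pos: [0.4016, -0.3798, 0.231]
tcp_rot: [-2.619, -1.734, 0.0]
wrist_force: [0.2, -0.0, -0.5]
width: 1.004
grip_force: 0.0
```

```bash
python3 -c "
from h import *
plan(.5013,-.1585,.19,16)"
```

```text
t 0.77 pos [ 0.4016 -0.3798  0.231 ] ydir -23.0->16.0 F [ 0.2 -0.  -0.5] tau [-0.    0.02 -0.03] q6 -0.40 w 1.004 g 0
 shift [0.9704 0.0217 0.1641] turn [-6.000e-04 -3.000e-04 -8.662e-01] rows>=6
```

Emit:
play_rows:
  rows:
    - [[0.97,0.022,0.16],[0,0,-0.866]]
    - [[0.97,0.022,0.16],[0,0,-0.866]]
    - [[0.97,0.022,0.16],[0,0,-0.866]]
    - [[0.97,0.022,0.16],[0,0,-0.866]]
    - [[0.97,0.022,0.16],[0,0,-0.866]]
    - [[0.97,0.022,0.16],[0,0,-0.866]]
    - [[0.97,0.022,0.16],[0,0,-0.866]]
    - [[0.97,0.022,0.16],[0,0,-0.866]]
    - [[0.97,0.022,0.16],[0,0,-0.866]]
    - [[0.97,0.022,0.16],[0,0,-0.866]]

```text
time: 1.6
tool_pos: [0.5012, -0.1626, 0.1914]
tcp_rot: [1.898, 2.503, -0.001]
wrist_force: [0.3, -0.4, 0.1]
width: 0.997
grip_force: 0.0
```

```bash
python3 -c "
from h import *
plan(.5013,-.1585,.094,16)"
```

```text
t 1.60 pos [ 0.5012 -0.1626  0.1914] ydir 15.7->16.0 F [ 0.3 -0.4  0.1] tau [ 0.   -0.07  0.04] q6 -0.63 w 0.997 g 0
 shift [0.016  0.0047 0.3896] turn [-0.0002  0.0008 -0.0074] rows>=2
```

Emit:
play_rows:
  rows:
    - [[0.012,0.004,0.1],[0,0,0]]
    - [[0.012,0.004,0.2],[0,0,0]]
    - [[0.012,0.004,0.3],[0,0,0]]
    - [[0.012,0.004,0.388],[0,0,0]]
    - [[0.012,0.004,0.388],[0,0,0]]
    - [[0.012,0.004,0.388],[0,0,0]]
    - [[0.012,0.004,0.388],[0,0,0]]

```text
time: 2.18
tool_pos: [0.5023, -0.1591, 0.0956]
tcp_rot: [1.896, 2.503, 0.001]
wrist_force: [0.7, 0.2, 0.4]
width: 1.005
grip_force: 0.0
```

```bash
python3 -c "
from h import *
plan(.5013,-.1585,.094,16)"
```

```text
t 2.18 pos [ 0.5023 -0.1591  0.0956] ydir 15.7->16.0 F [0.7 0.2 0.4] tau [-0.    0.    0.03] q6 -0.63 w 1.005 g 0
 shift [ 0.0035 -0.0032  0.0065] turn [ 0.0018  0.0015 -0.0066] rows>=0
```

Emit:
play_rows:
  rows:
    - [[0.003,-0.003,0.006],[0,0,0]]
    - [[0.003,-0.003,0.006],[0,0,0]]
    - [[0.003,-0.003,0.006],[0,0,0]]
    - [[0.003,-0.003,0.006],[0,0,0]]
    - [[0.003,-0.003,0.006],[0,0,0]]
    - [[0.003,-0.003,0.006],[0,0,0]]
    - [[0.003,-0.003,0.006],[0,0,0]]
    - [[0.003,-0.003,0.006],[0,0,0]]
    - [[0.003,-0.003,0.006],[0,0,0]]
    - [[0.003,-0.003,0.006],[0,0,0]]
  claw: -1
  newtons: 60

```text
time: 3.02
tool_pos: [0.5013, -0.1573, 0.0937]
tcp_rot: [1.894, 2.505, 0.001]
wrist_force: [-0.3, 0.3, 5.4]
width: 0.306
grip_force: 59.5
```

```bash
python3 -c "
from h import *
plan(.5013,-.1585,.25)"
```

```text
t 3.02 pos [ 0.5013 -0.1573  0.0937] ydir 15.8->15.8 F [-0.3  0.3  5.4] tau [ 0.1   0.17 -0.01] q6 -0.63 w 0.306 g 60
 shift [-5.000e-03 -6.000e-04 -6.253e-01] turn [ 0.0014  0.0009 -0.    ] rows>=4
```

Emit:
play_rows:
  rows:
    - [[0,0,-0.04],[0,0,0]]
    - [[0,0,-0.12],[0,0,0]]
    - [[0,0,-0.24],[0,0,0]]
    - [[0,0,-0.36],[0,0,0]]
    - [[0,0,-0.46],[0,0,0]]
    - [[0,0,-0.46],[0,0,0]]
    - [[0,0,-0.46],[0,0,0]]
    - [[0,0,-0.46],[0,0,0]]

```text
time: 3.68
tool_pos: [0.4998, -0.1569, 0.2068]
tcp_rot: [-1.894, -2.505, 0.001]
wrist_force: [-0.3, -0.2, -1.0]
width: 0.305
grip_force: 59.1
```

```bash
python3 - <<'E'
from h import *
plan(.613,.1765,.18,16)
for n,ce in(("top0",(186.1,174.7)),("side0",(240.7,292.3))):
    c=load(n);g=c["image"].astype(float);yy,xx=np.mgrid[:420,:560];m=np.hypot(xx-ce[0],yy-ce[1])<10
    w=np.clip((g[:,:,0]-g[:,:,2])/100,0,1)[m];W=cast(c,np.c_[xx[m],yy[m]],.064)[:,:2]
    c0=(W*w[:,None]).sum(0)/w.sum();v=(W-c0);z=v[:,0]+1j*v[:,1]
    print(n,c0,(w*z**6).sum()/(w*abs(z)**6).sum(),"vertex",np.degrees(np.angle((w*z**6).sum()))/6)
E
```

```text
t 3.68 pos [ 0.4998 -0.1569  0.2068] ydir 15.8->16.0 F [-0.3 -0.2 -1. ] tau [-0.04  0.07  0.02] q6 -0.63 w 0.305 g 59
 shift [1.1595 0.7991 0.1074] turn [-0.0017 -0.0013 -0.0041] rows>=8
top0 [0.61242407 0.17542616] (0.02598228879331965+0.04811539737598068j) vertex 10.271829580620382
side0 [0.61290673 0.18154457] (0.003248349702643823-0.0022740883627331092j) vertex -5.832483909594198
```

Emit:
play_rows:
  rows:
    - [[0.58,0.4,0],[0,0,-0.53]]
    - [[0.58,0.4,0],[0,0,-0.53]]
    - [[0.58,0.4,0],[0,0,-0.53]]
    - [[0.58,0.4,0],[0,0,-0.53]]
    - [[0.58,0.4,0],[0,0,-0.53]]

```text
time: 4.1
tool_pos: [0.5571, 0.0147, 0.2053]
tcp_rot: [-1.327, -2.843, -0.002]
wrist_force: [-0.7, -0.1, -0.4]
width: 0.306
grip_force: 59.4
```

```bash
python3 -c "
from h import *
plan(.613,.1765,.18,40)"
```

```text
t 4.10 pos [0.5571 0.0147 0.2053] ydir 39.9->40.0 F [-0.7 -0.1 -0.4] tau [-0.01 -0.05  0.04] q6 -0.72 w 0.306 g 59
 shift [0.352  0.587  0.1023] turn [-0.0007 -0.0057 -0.0013] rows>=4
```

Emit:
play_rows:
  rows:
    - [[0.35,0.585,0.05],[0,0,0]]
    - [[0.35,0.585,0.1],[0,0,0]]
    - [[0.35,0.585,0.1],[0,0,0]]
    - [[0.35,0.585,0.1],[0,0,0]]
    - [[0.35,0.585,0.1],[0,0,0]]
    - [[0.35,0.585,0.1],[0,0,0]]
    - [[0.35,0.585,0.1],[0,0,0]]
    - [[0.35,0.585,0.1],[0,0,0]]

```text
time: 4.77
tool_pos: [0.6131, 0.1687, 0.1816]
tcp_rot: [-1.337, -2.841, 0.003]
wrist_force: [0.2, -0.3, -0.9]
width: 0.309
grip_force: 59.7
```

```bash
python3 - <<'E'
from h import *
from workcell import cams
plan(.613,.1765,.137,40)
b=[]
for n,(x,y) in(("top",(137,120)),("side",(190,210))):
    c=cams.read_camera(n);np.savez(n+"1.npz",**c);b.append(cv2.resize(c["image"][y:y+110,x:x+100],None,fx=4,fy=4,interpolation=cv2.INTER_CUBIC)[:,:,::-1])
cv2.imwrite("pics/b.png",np.hstack(b))
E
```

```text
t 4.77 pos [0.6131 0.1687 0.1816] ydir 39.6->40.0 F [ 0.2 -0.3 -0.9] tau [-0.04  0.04 -0.01] q6 -0.46 w 0.309 g 60
 shift [0.0241 0.02   0.1785] turn [-0.0034 -0.0007 -0.0086] rows>=1
```

View pics/b.png

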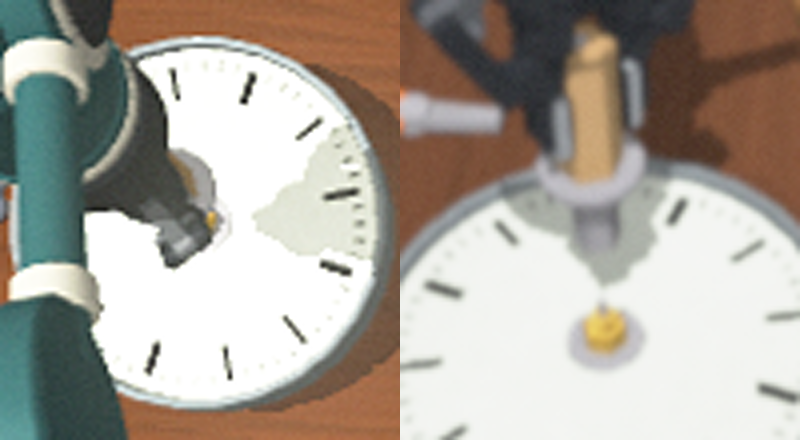

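The picture shows the driver held upright; in the side crop its socket end is at about (598,240) and the nut at (604,330). The measured y lags, so I'm re-reading it.

```bash
python3 -c "
from h import *
plan(.613,.1765,.15,40)"
```

```text
t 4.87 pos [0.6137 0.1686 0.1827] ydir 39.6->40.0 F [ 0.1  0.6 -2. ] tau [ 0.   -0.03  0.02] q6 -0.46 w 0.310 g 60
 shift [0.0261 0.0182 0.1306] turn [-0.0009  0.0001 -0.0097] rows>=1
```

Emit:
play_rows:
  rows:
    - [[0.027,0.018,0],[0,0,0]]
    - [[0.027,0.018,0.05],[0,0,0]]
    - [[0.027,0.018,0.1],[0,0,0]]
    - [[0.027,0.018,0.14],[0,0,0]]
    - [[0.027,0.018,0.17],[0,0,0]]
    - [[0.027,0.018,0.17],[0,0,0]]
    - [[0.027,0.018,0.17],[0,0,0]]

```text
time: 5.45
tool_pos: [0.6124, 0.1781, 0.1388]
tcp_rot: [-1.335, -2.842, 0.003]
wrist_force: [-0.6, -1.3, -1.5]
width: 0.305
grip_force: 59.7
```

```bash
python3 -c "
from h import *
plan(.6125,.177,.130,40)"
```

```text
t 5.45 pos [0.6124 0.1781 0.1388] ydir 39.7->40.0 F [-0.6 -1.3 -1.5] tau [-0.03  0.   -0.04] q6 -0.45 w 0.305 g 60
 shift [-0.0036 -0.0023  0.0352] turn [-0.003  -0.0014 -0.0075] rows>=0
```

Emit:
play_rows:
  rows:
    - [[-0.004,-0.002,0.01],[0,0,0]]
    - [[-0.004,-0.002,0.018],[0,0,0]]
    - [[-0.004,-0.002,0.026],[0,0,0]]
    - [[-0.004,-0.002,0.034],[0,0,0]]
    - [[-0.004,-0.002,0.034],[0,0,0]]
    - [[-0.004,-0.002,0.034],[0,0,0]]

```text
time: 5.95
tool_pos: [0.6137, 0.1774, 0.1326]
tcp_rot: [1.336, 2.843, 0.001]
wrist_force: [-2.7, 1.4, 3.6]
width: 0.312
grip_force: 60.1
```

Emit:
play_rows:
  rows:
    - [[0,0,0.006],[0,0,0]]
    - [[0,0,0.01],[0,0,0]]
    - [[0,0,0.01],[0,0,0.06]]
    - [[0,0,0.01],[0,0,0.12]]
    - [[0,0,0.01],[0,0,0.18]]
    - [[0,0,0.01],[0,0,0.18]]

```text
time: 6.45
tool_pos: [0.614, 0.1774, 0.1324]
tcp_rot: [1.536, 2.739, 0.002]
wrist_force: [-6.1, -0.9, 14.2]
width: 0.308
grip_force: 61.4
```

Emit:
play_rows:
  rows:
    - [[0,0,0],[0,0,0.09]]
    - [[0,0,0],[0,0,0.18]]
    - [[0,0,0],[0,0,0.18]]
    - [[0,0,0],[0,0,0.27]]
    - [[0,0,0],[0,0,0.36]]
    - [[0,0,0],[0,0,0.36]]

```text
time: 6.95
tool_pos: [0.6143, 0.1777, 0.1324]
tcp_rot: [1.907, 2.495, 0.003]
wrist_force: [-5.4, -0.2, 13.0]
width: 0.308
grip_force: 61.2
```

```bash
python3 -c "
from h import *
plan(.6125,.177,.130)"
```

```text
t 6.95 pos [0.6143 0.1777 0.1324] ydir 15.2->15.2 F [-5.4 -0.2 13. ] tau [-0.05  1.34  0.01] q6 -0.02 w 0.308 g 61
 shift [-0.0007 -0.0078  0.0098] turn [ 0.0031 -0.0003  0.    ] rows>=0
```

Emit:
play_rows:
  rows:
    - [[0,0,0],[0,0,0.1]]
    - [[0,0,0],[0,0,0.2]]
    - [[0,0,0],[0,0,0.2]]
    - [[0,0,0],[0,0,0.3]]
    - [[0,0,0],[0,0,0.4]]
    - [[0,0,0],[0,0,0.5]]
    - [[0,0,0],[0,0,0.5]]

```text
time: 7.53
tool_pos: [0.6152, 0.1779, 0.1325]
tcp_rot: [2.358, 2.074, 0.006]
wrist_force: [-3.2, 0.7, 11.5]
width: 0.309
grip_force: 60.8
```

Emit:
play_rows:
  rows:
    - [[0,0,-0.05],[0,0,0]]
    - [[0,0,-0.15],[0,0,0]]
    - [[0,0,-0.28],[0,0,0]]
    - [[0,0,-0.28],[0,0,-0.15]]
    - [[0,0,-0.28],[0,0,-0.3]]
    - [[0,0,-0.28],[0,0,-0.5]]
    - [[0,0,-0.28],[0,0,-0.5]]

```text
time: 8.12
tool_pos: [0.614, 0.1771, 0.1998]
tcp_rot: [1.897, 2.503, 0.001]
wrist_force: [0.1, 0.2, -1.1]
width: 0.302
grip_force: 59.7
```

```bash
python3 -c "
from h import *
plan(.5013,-.1573,.2,15.8)"
```

```text
t 8.12 pos [0.614  0.1771 0.1998] ydir 15.7->15.8 F [ 0.1  0.2 -1.1] tau [0.01 0.02 0.  ] q6 -0.03 w 0.302 g 60
 shift [-1.1659 -0.7957 -0.0014] turn [ 0.0018  0.0006 -0.0024] rows>=8
```

Emit:
play_rows:
  rows:
    - [[-0.6,-0.4,0],[0,0,0]]
    - [[-0.6,-0.4,0],[0,0,0]]
    - [[-0.6,-0.4,0],[0,0,0]]
    - [[-0.6,-0.4,0],[0,0,0]]
    - [[-0.6,-0.4,0],[0,0,0]]
    - [[-0.6,-0.4,0],[0,0,0]]
    - [[-0.6,-0.4,0],[0,0,0]]

```text
time: 8.7
tool_pos: [0.5571, 0.0055, 0.1996]
tcp_rot: [1.907, 2.496, 0.002]
wrist_force: [0.5, -1.3, -1.9]
width: 0.306
grip_force: 59.8
```

Emit:
play_rows:
  rows:
    - [[-0.565,-0.395,0],[0,0,0]]
    - [[-0.565,-0.395,0],[0,0,0]]
    - [[-0.565,-0.395,0],[0,0,0]]
    - [[-0.565,-0.395,0],[0,0,0]]
    - [[-0.565,-0.395,0],[0,0,0]]
    - [[-0.565,-0.395,0],[0,0,0]]
    - [[-0.565,-0.395,0],[0,0,0]]
    - [[-0.565,-0.395,0],[0,0,0]]
    - [[-0.565,-0.395,0],[0,0,0]]

```text
time: 9.45
tool_pos: [0.4999, -0.1545, 0.1992]
tcp_rot: [-1.901, -2.501, -0.001]
wrist_force: [0.6, 0.4, -0.9]
width: 0.308
grip_force: 59.8
```

```bash
python3 -c "
from h import *
plan(.5013,-.1573,.0955,15.8)"
```

```text
t 9.45 pos [ 0.4999 -0.1545  0.1992] ydir 15.5->15.8 F [ 0.6  0.4 -0.9] tau [-0.01  0.03 -0.04] q6 -0.62 w 0.308 g 60
 shift [-0.0125  0.0025  0.4149] turn [ 0.0004 -0.0006 -0.0066] rows>=2
```

Emit:
play_rows:
  rows:
    - [[-0.0125,0.0025,0.1],[0,0,0]]
    - [[-0.0125,0.0025,0.2],[0,0,0]]
    - [[-0.0125,0.0025,0.3],[0,0,0]]
    - [[-0.0125,0.0025,0.38],[0,0,0]]
    - [[-0.0125,0.0025,0.405],[0,0,0]]
    - [[-0.0125,0.0025,0.415],[0,0,0]]
    - [[-0.0125,0.0025,0.42],[0,0,0]]
    - [[-0.0125,0.0025,0.424],[0,0,0]]
    - [[-0.0125,0.0025,0.424],[0,0,0]]

```text
time: 10.2
tool_pos: [0.5017, -0.1593, 0.0946]
tcp_rot: [1.903, 2.497, 0.001]
wrist_force: [0.0, -0.2, -0.3]
width: 0.31
grip_force: 59.9
```

Emit:
play_rows:
  rows:
    - [[0,0,0.004],[0,0,0]]
    - [[0,0,0.006],[0,0,0]]
    - [[0,0,0.006],[0,0,0]]

```text
time: 10.45
tool_pos: [0.5017, -0.1595, 0.0937]
tcp_rot: [1.903, 2.496, 0.002]
wrist_force: [-0.8, 1.6, 4.7]
width: 0.304
grip_force: 60.6
```

Emit:
play_rows:
  rows:
    - [[0,0,0],[0,0,0]]
    - [[0,0,0],[0,0,0]]
    - [[0,0,0],[0,0,0]]
    - [[0,0,0],[0,0,0]]
    - [[0,0,0],[0,0,0]]
    - [[0,0,0],[0,0,0]]
    - [[0,0,-0.05],[0,0,0]]
    - [[0,0,-0.15],[0,0,0]]
    - [[0,0,-0.3],[0,0,0]]
    - [[0,0,-0.38],[0,0,0]]
    - [[0,0,-0.38],[0,0,0]]
    - [[-0.32,-0.02,-0.38],[0,0,0.07]]
    - [[-0.32,-0.02,-0.38],[0,0,0.07]]
    - [[-0.32,-0.02,-0.38],[0,0,0.07]]
    - [[-0.32,-0.02,-0.38],[0,0,0.07]]
    - [[-0.32,-0.02,-0.38],[0,0,0.07]]
  claw: 1

```text
time: 11.78
tool_pos: [0.5162, -0.2372, 0.1863]
tcp_rot: [-1.972, -2.443, -0.0]
wrist_force: [0.7, -0.4, -0.1]
width: 1.002
grip_force: 0.0
```

```bash
python3 - <<'E'
from h import *
from workcell import cams
plan(.5184,-.2364,.094,12.5)
c=cams.read_camera("side");cv2.imwrite("pics/c.png",cv2.resize(c["image"][90:230,220:400],None,fx=4,fy=4,interpolation=cv2.INTER_CUBIC)[:,:,::-1])
E
```

```text
t 11.78 pos [ 0.5162 -0.2372  0.1863] ydir 12.2->12.5 F [ 0.7 -0.4 -0.1] tau [-0.04 -0.03 -0.06] q6 -0.69 w 1.002 g 0
 shift [0.0008 0.0097 0.3692] turn [-0.0013 -0.0019 -0.0075] rows>=2
```

View pics/c.png

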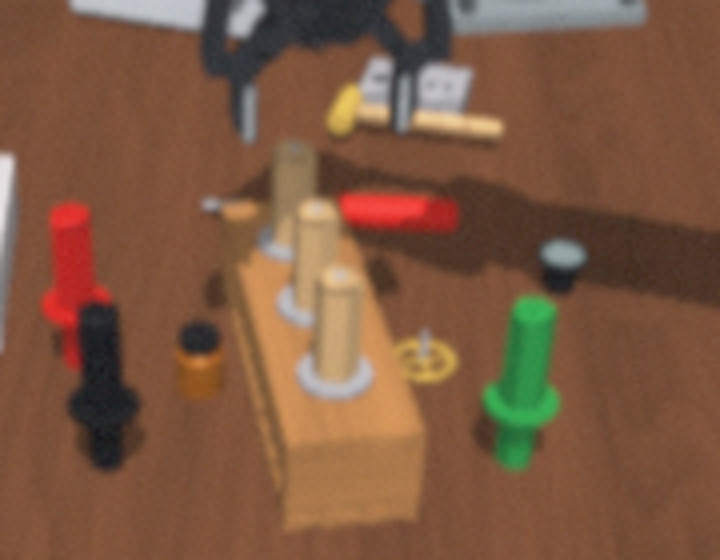

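The first driver is back, upright with its shoulder on the board (crop (335,375)), and the gripper is open above the middle one. Next, grasp the middle driver.

Emit:
play_rows:
  rows:
    - [[0.001,0.009,0.1],[0,0,0]]
    - [[0.001,0.009,0.2],[0,0,0]]
    - [[0.001,0.009,0.3],[0,0,0]]
    - [[0.001,0.009,0.368],[0,0,0]]
    - [[0.001,0.009,0.368],[0,0,0]]
    - [[0.001,0.009,0.368],[0,0,0]]
    - [[0.001,0.009,0.368],[0,0,0]]

```text
time: 12.42
tool_pos: [0.5197, -0.2365, 0.0959]
tcp_rot: [1.97, 2.445, 0.001]
wrist_force: [0.7, -0.0, 0.3]
width: 0.996
grip_force: 0.0
```

Emit:
play_rows:
  rows:
    - [[0,0,0],[0,0,0]]
    - [[0,0,0],[0,0,0]]
    - [[0,0,0],[0,0,0]]
    - [[0,0,0],[0,0,0]]
    - [[0,0,0],[0,0,0]]
    - [[0,0,0],[0,0,0]]
    - [[0,0,0],[0,0,0]]
    - [[0,0,0],[0,0,0]]
    - [[0,0,0],[0,0,0]]
  claw: -1
  newtons: 60

```text
time: 13.17
tool_pos: [0.5195, -0.2371, 0.0956]
tcp_rot: [1.972, 2.444, 0.0]
wrist_force: [-1.3, 0.3, 5.3]
width: 0.295
grip_force: 59.2
```

```bash
python3 -c "
from h import *
plan(.5184,-.2364,.094,12.5)"
```

```text
t 13.17 pos [ 0.5195 -0.2371  0.0956] ydir 12.2->12.5 F [-1.3  0.3  5.3] tau [ 0.01  0.12 -0.02] q6 -0.68 w 0.295 g 59
 shift [ 0.0038 -0.0036  0.0062] turn [ 0.0012  0.001  -0.0064] rows>=0
```

Emit:
play_rows:
  rows:
    - [[0,0,-0.05],[0,0,0]]
    - [[0,0,-0.15],[0,0,0]]
    - [[0,0,-0.3],[0,0,0]]
    - [[0,0,-0.45],[0,0,0]]
    - [[0,0,-0.6],[0,0,0]]
    - [[0,0,-0.6],[0,0,0]]
    - [[0,0,-0.6],[0,0,0]]

```text
time: 13.75
tool_pos: [0.5206, -0.2377, 0.2485]
tcp_rot: [1.969, 2.44, 0.002]
wrist_force: [-0.6, -0.6, -1.4]
width: 0.298
grip_force: 59.1
```

Emit:
play_rows:
  rows:
    - [[0.77,0.36,0],[0,0,0]]
    - [[0.77,0.36,0],[0,0,0]]
    - [[0.77,0.36,0],[0,0,0]]
    - [[0.77,0.36,0],[0,0,0]]
    - [[0.77,0.36,0],[0,0,0]]
    - [[0.77,0.36,0],[0,0,0]]
    - [[0.77,0.36,0],[0,0,0]]
    - [[0.77,0.36,0],[0,0,0]]

```text
time: 14.42
tool_pos: [0.5649, -0.0295, 0.2428]
tcp_rot: [-1.969, -2.445, 0.004]
wrist_force: [0.1, -0.2, -2.4]
width: 0.296
grip_force: 59.2
```

```bash
python3 -c "
from h import *
plan(.613,.1765,.17,40)"
```

```text
t 14.42 pos [ 0.5649 -0.0295  0.2428] ydir 12.3->40.0 F [ 0.1 -0.2 -2.4] tau [ 0.01  0.02 -0.  ] q6 -0.31 w 0.296 g 59
 shift [0.7642 0.3646 0.29  ] turn [-0.0047 -0.0016 -0.6155] rows>=5
```

Emit:
play_rows:
  rows:
    - [[0.765,0.365,0.1],[0,0,-0.61]]
    - [[0.765,0.365,0.2],[0,0,-0.61]]
    - [[0.765,0.365,0.28],[0,0,-0.61]]
    - [[0.765,0.365,0.28],[0,0,-0.61]]
    - [[0.765,0.365,0.28],[0,0,-0.61]]
    - [[0.765,0.365,0.28],[0,0,-0.61]]
    - [[0.765,0.365,0.28],[0,0,-0.61]]
    - [[0.765,0.365,0.28],[0,0,-0.61]]
    - [[0.765,0.365,0.28],[0,0,-0.61]]
    - [[0.765,0.365,0.28],[0,0,-0.61]]

```text
time: 15.25
tool_pos: [0.6154, 0.1744, 0.1756]
tcp_rot: [1.339, 2.841, 0.0]
wrist_force: [-0.6, 0.5, -1.5]
width: 0.297
grip_force: 59.5
```

```bash
python3 -c "
from h import *
plan(.613,.1765,.141,40)"
```

```text
t 15.25 pos [0.6154 0.1744 0.1756] ydir 39.5->40.0 F [-0.6  0.5 -1.5] tau [ 0.07 -0.04  0.02] q6 -0.45 w 0.297 g 59
 shift [ 0.0128 -0.0022  0.1384] turn [ 0.0006  0.0012 -0.0105] rows>=1
```

Emit:
play_rows:
  rows:
    - [[0.012,-0.002,0.04],[0,0,0]]
    - [[0.012,-0.002,0.08],[0,0,0]]
    - [[0.012,-0.002,0.12],[0,0,0]]
    - [[0.012,-0.002,0.138],[0,0,0]]
    - [[0.012,-0.002,0.138],[0,0,0]]
    - [[0.012,-0.002,0.138],[0,0,0]]

```text
time: 15.75
tool_pos: [0.612, 0.1783, 0.1393]
tcp_rot: [-1.336, -2.842, 0.002]
wrist_force: [0.2, 0.4, -1.0]
width: 0.295
grip_force: 59.5
```

```bash
python3 -c "
from h import *
plan(.613,.1765,.130,40)"
```

```text
t 15.75 pos [0.612  0.1783 0.1393] ydir 39.7->40.0 F [ 0.2  0.4 -1. ] tau [ 0.02 -0.03 -0.01] q6 -0.45 w 0.295 g 59
 shift [-0.0082 -0.0016  0.037 ] turn [-0.0021 -0.001  -0.0075] rows>=0
```

Emit:
play_rows:
  rows:
    - [[-0.008,-0.002,0.01],[0,0,0]]
    - [[-0.008,-0.002,0.018],[0,0,0]]
    - [[-0.008,-0.002,0.026],[0,0,0]]
    - [[-0.008,-0.002,0.034],[0,0,0]]
    - [[-0.008,-0.002,0.04],[0,0,0]]
    - [[-0.008,-0.002,0.04],[0,0,0]]
    - [[-0.008,-0.002,0.04],[0,0,0]]

```text
time: 16.33
tool_pos: [0.6144, 0.1769, 0.1339]
tcp_rot: [1.335, 2.842, 0.002]
wrist_force: [-4.4, -1.2, 13.4]
width: 0.298
grip_force: 61.3
```

Emit:
play_rows:
  rows:
    - [[0,0,0.002],[0,0,0.1]]
    - [[0,0,0.002],[0,0,0.2]]
    - [[0,0,0.002],[0,0,0.2]]
    - [[0,0,0.002],[0,0,0.3]]
    - [[0,0,0.002],[0,0,0.4]]
    - [[0,0,0.002],[0,0,0.4]]

```text
time: 16.83
tool_pos: [0.6161, 0.1771, 0.1343]
tcp_rot: [1.766, 2.593, 0.007]
wrist_force: [-1.9, -0.5, 12.7]
width: 0.298
grip_force: 61.2
```

```bash
python3 -c "
from h import *
plan(.613,.1765,.130)"
```

```text
t 16.83 pos [0.6161 0.1771 0.1343] ydir 21.5->21.5 F [-1.9 -0.5 12.7] tau [-0.24  0.6   0.01] q6 -0.13 w 0.298 g 61
 shift [ 0.0022 -0.0124  0.0172] turn [ 0.0078  0.0016 -0.    ] rows>=0
```

Emit:
play_rows:
  rows:
    - [[0.002,-0.006,0],[0,0,0]]
    - [[0.002,-0.012,0],[0,0,0]]
    - [[0.002,-0.012,0],[0,0,0]]
    - [[0.002,-0.012,0],[0,0,0.1]]
    - [[0.002,-0.012,0],[0,0,0.2]]
    - [[0.002,-0.012,0],[0,0,0.2]]
    - [[0.002,-0.013,0],[0,0,0.3]]
    - [[0.002,-0.013,0],[0,0,0.4]]
    - [[0.002,-0.013,0],[0,0,0.4]]

```text
time: 17.58
tool_pos: [0.6139, 0.1766, 0.1341]
tcp_rot: [2.15, 2.284, 0.011]
wrist_force: [1.1, -1.0, 8.9]
width: 0.295
grip_force: 60.7
```

```bash
python3 -c "
from h import *
plan(.613,.1765,.130)"
```

```text
t 17.58 pos [0.6139 0.1766 0.1341] ydir 3.5->3.5 F [ 1.1 -1.   8.9] tau [-0.08 -0.14 -0.  ] q6 0.18 w 0.295 g 61
 shift [-0.0002 -0.0038  0.0163] turn [ 0.0108 -0.0014  0.    ] rows>=0
```

Emit:
play_rows:
  rows:
    - [[0,-0.003,0.003],[0,0,0.1]]
    - [[0,-0.003,0.003],[0,0,0.2]]
    - [[0,-0.003,0.003],[0,0,0.2]]
    - [[0,-0.003,0.003],[0,0,0.3]]
    - [[0,-0.003,0.003],[0,0,0.4]]
    - [[0,-0.003,0.003],[0,0,0.5]]
    - [[0,-0.003,0.003],[0,0,0.5]]

```text
time: 18.17
tool_pos: [0.6134, 0.1768, 0.1339]
tcp_rot: [2.555, 1.822, 0.013]
wrist_force: [0.2, 0.4, 11.1]
width: 0.295
grip_force: 60.9
```

```bash
python3 -c "
from h import *
plan(.613,.1765,.130)"
```

```text
t 18.17 pos [0.6134 0.1768 0.1339] ydir -19.0->-19.0 F [ 0.2  0.4 11.1] tau [-0.06 -0.1   0.  ] q6 0.57 w 0.295 g 61
 shift [-0.0016 -0.0012  0.0157] turn [ 0.01   -0.0062  0.    ] rows>=0
```

Emit:
play_rows:
  rows:
    - [[0,0,-0.05],[0,0,0]]
    - [[0,0,-0.15],[0,0,0]]
    - [[0,0,-0.3],[0,0,0]]
    - [[0,0,-0.45],[0,0,-0.15]]
    - [[0,0,-0.48],[0,0,-0.3]]
    - [[0,0,-0.48],[0,0,-0.45]]
    - [[0,0,-0.48],[0,0,-0.6]]
    - [[0,0,-0.48],[-0.01,0.005,-0.69]]
    - [[0,0,-0.48],[-0.01,0.005,-0.69]]

```text
time: 18.92
tool_pos: [0.6092, 0.1759, 0.2494]
tcp_rot: [1.968, 2.444, 0.012]
wrist_force: [-0.2, 0.9, -2.4]
width: 0.303
grip_force: 59.5
```

```bash
python3 -c "
from h import *
plan(.5195,-.2371,.25,12.2)"
```

```text
t 18.92 pos [0.6092 0.1759 0.2494] ydir 12.3->12.2 F [-0.2  0.9 -2.4] tau [ 0.04  0.04 -0.  ] q6 0.03 w 0.303 g 60
 shift [-1.5373 -0.7029 -0.0111] turn [ 0.0107 -0.0022  0.0027] rows>=10
```

Emit:
play_rows:
  rows:
    - [[-0.77,-0.35,0],[0.01,-0.002,0]]
    - [[-0.77,-0.35,0],[0.01,-0.002,0]]
    - [[-0.77,-0.35,0],[0.01,-0.002,0]]
    - [[-0.77,-0.35,0],[0.01,-0.002,0]]
    - [[-0.77,-0.35,0],[0.01,-0.002,0]]
    - [[-0.77,-0.35,0],[0.01,-0.002,0]]
    - [[-0.77,-0.35,0],[0.01,-0.002,0]]
    - [[-0.77,-0.35,0],[0.01,-0.002,0]]

```text
time: 19.58
tool_pos: [0.5647, -0.0308, 0.2481]
tcp_rot: [-1.976, -2.442, -0.002]
wrist_force: [0.3, -0.3, -1.6]
width: 0.296
grip_force: 59.6
```

Emit:
play_rows:
  rows:
    - [[-0.767,-0.353,0],[0,0,0]]
    - [[-0.767,-0.353,0],[0,0,0]]
    - [[-0.767,-0.353,0],[0,0,0]]
    - [[-0.767,-0.353,0],[0,0,0]]
    - [[-0.767,-0.353,0],[0,0,0]]
    - [[-0.767,-0.353,0],[0,0,0]]
    - [[-0.767,-0.353,0],[0,0,0]]
    - [[-0.767,-0.353,0],[0,0,0]]
    - [[-0.767,-0.353,0],[0,0,0]]
    - [[-0.767,-0.353,0],[0,0,0]]
    - [[-0.767,-0.353,0],[0,0,0]]

```text
time: 20.5
tool_pos: [0.5197, -0.2352, 0.2479]
tcp_rot: [1.969, 2.447, 0.001]
wrist_force: [-0.2, -0.1, -1.9]
width: 0.297
grip_force: 59.6
```

```bash
python3 -c "
from h import *
plan(.5192,-.2371,.0975,12.2)"
```

```text
t 20.50 pos [ 0.5197 -0.2352  0.2479] ydir 12.4->12.2 F [-0.2 -0.1 -1.9] tau [-0.03 -0.02 -0.04] q6 -0.68 w 0.297 g 60
 shift [-0.0073 -0.004   0.6016] turn [ 0.0009 -0.0004  0.0034] rows>=4
```

Emit:
play_rows:
  rows:
    - [[-0.007,-0.004,0.15],[0,0,0]]
    - [[-0.007,-0.004,0.3],[0,0,0]]
    - [[-0.007,-0.004,0.45],[0,0,0]]
    - [[-0.007,-0.004,0.54],[0,0,0]]
    - [[-0.007,-0.004,0.585],[0,0,0]]
    - [[-0.007,-0.004,0.6],[0,0,0]]
    - [[-0.007,-0.004,0.606],[0,0,0]]
    - [[-0.007,-0.004,0.609],[0,0,0]]
    - [[-0.007,-0.004,0.609],[0,0,0]]

```text
time: 21.25
tool_pos: [0.5203, -0.2394, 0.0977]
tcp_rot: [1.97, 2.442, 0.002]
wrist_force: [-0.0, -0.2, -1.2]
width: 0.295
grip_force: 59.8
```

Emit:
play_rows:
  rows:
    - [[0.008,-0.002,0.004],[0,0,0]]
    - [[0.008,-0.002,0.008],[0,0,0]]
    - [[0.008,-0.002,0.012],[0,0,0]]
    - [[0.008,-0.002,0.012],[0,0,0]]

```text
time: 21.58
tool_pos: [0.5188, -0.2372, 0.0955]
tcp_rot: [1.971, 2.443, 0.002]
wrist_force: [-3.7, 2.0, 9.2]
width: 0.299
grip_force: 61.0
```

Emit:
play_rows:
  rows:
    - [[0,0,0],[0,0,0]]
    - [[0,0,0],[0,0,0]]
    - [[0,0,0],[0,0,0]]
    - [[0,0,0],[0,0,0]]
    - [[0,0,0],[0,0,0]]
    - [[0,0,0],[0,0,0]]
    - [[0,0,-0.05],[0,0,0]]
    - [[0,0,-0.15],[0,0,0]]
    - [[0,0,-0.3],[0,0,0]]
    - [[0,0,-0.38],[0,0,0]]
    - [[0,0,-0.38],[0,0,0]]
    - [[-0.317,0,-0.38],[0,0,0]]
    - [[-0.317,0,-0.38],[0,0,0]]
    - [[-0.317,0,-0.38],[0,0,0]]
    - [[-0.317,0,-0.38],[0,0,0]]
    - [[-0.317,0,-0.38],[0,0,0]]
  claw: 1

```text
time: 22.92
tool_pos: [0.5338, -0.3139, 0.187]
tcp_rot: [-1.973, -2.443, -0.001]
wrist_force: [-0.1, 0.4, -0.7]
width: 0.999
grip_force: 0.0
```

```bash
python3 -c "
from h import *
plan(.5355,-.3145,.094,12.3)"
```

```text
t 22.92 pos [ 0.5338 -0.3139  0.187 ] ydir 12.2->12.3 F [-0.1  0.4 -0.7] tau [ 0.02  0.02 -0.04] q6 -0.79 w 0.999 g 0
 shift [-0.0043  0.0064  0.372 ] turn [-0.0005 -0.0022 -0.003 ] rows>=2
```

Emit:
play_rows:
  rows:
    - [[-0.003,0.005,0.1],[0,0,0]]
    - [[-0.003,0.005,0.2],[0,0,0]]
    - [[-0.003,0.005,0.3],[0,0,0]]
    - [[-0.003,0.005,0.37],[0,0,0]]
    - [[-0.003,0.005,0.37],[0,0,0]]
    - [[-0.003,0.005,0.37],[0,0,0]]
    - [[-0.003,0.005,0.37],[0,0,0]]

```text
time: 23.5
tool_pos: [0.5364, -0.3144, 0.0963]
tcp_rot: [1.971, 2.445, 0.001]
wrist_force: [0.4, -0.7, 0.8]
width: 1.002
grip_force: 0.0
```

Emit:
play_rows:
  rows:
    - [[0,0,0],[0,0,0]]
    - [[0,0,0],[0,0,0]]
    - [[0,0,0],[0,0,0]]
    - [[0,0,0],[0,0,0]]
    - [[0,0,0],[0,0,0]]
    - [[0,0,0],[0,0,0]]
    - [[0,0,0],[0,0,0]]
    - [[0,0,0],[0,0,0]]
    - [[0,0,0],[0,0,0]]
  claw: -1
  newtons: 90

```text
time: 24.25
tool_pos: [0.5363, -0.3152, 0.096]
tcp_rot: [1.972, 2.444, 0.001]
wrist_force: [-0.8, 0.7, 6.0]
width: 0.293
grip_force: 88.7
```

Emit:
play_rows:
  rows:
    - [[0,0,-0.05],[0,0,0]]
    - [[0,0,-0.15],[0,0,0]]
    - [[0,0,-0.3],[0,0,0]]
    - [[0,0,-0.45],[0,0,0]]
    - [[0,0,-0.6],[0,0,0]]
    - [[0,0,-0.6],[0,0,0]]
    - [[0,0,-0.6],[0,0,0]]

```text
time: 24.83
tool_pos: [0.5372, -0.3157, 0.249]
tcp_rot: [1.968, 2.44, 0.002]
wrist_force: [-0.0, 1.0, -3.0]
width: 0.292
grip_force: 88.5
```

```bash
python3 -c "
from h import *
plan(.613,.1765,.25)"
```

```text
t 24.83 pos [ 0.5372 -0.3157  0.249 ] ydir 12.2->12.2 F [-0.  1. -3.] tau [ 0.   -0.03 -0.05] q6 -0.78 w 0.292 g 88
 shift [ 1.8602  0.7129 -0.0085] turn [ 0.0065  0.0055 -0.    ] rows>=12
```

Emit:
play_rows:
  rows:
    - [[0.93,0.356,0],[0,0,0]]
    - [[0.93,0.356,0],[0,0,0]]
    - [[0.93,0.356,0],[0,0,0]]
    - [[0.93,0.356,0],[0,0,0]]
    - [[0.93,0.356,0],[0,0,0]]
    - [[0.93,0.356,0],[0,0,0]]
    - [[0.93,0.356,0],[0,0,0]]
    - [[0.93,0.356,0],[0,0,0]]
    - [[0.93,0.356,0],[0,0,0]]

```text
time: 25.58
tool_pos: [0.5722, -0.0685, 0.2431]
tcp_rot: [-1.969, -2.444, 0.003]
wrist_force: [-0.3, -1.6, -1.5]
width: 0.29
grip_force: 88.6
```

```bash
python3 -c "
from h import *
plan(.613,.1765,.175,40)"
```

```text
t 25.58 pos [ 0.5722 -0.0685  0.2431] ydir 12.3->40.0 F [-0.3 -1.6 -1.5] tau [ 0.02 -0.06 -0.05] q6 -0.38 w 0.290 g 89
 shift [0.9226 0.3687 0.2721] turn [-0.0037 -0.002  -0.6158] rows>=6
```

Emit:
play_rows:
  rows:
    - [[0.922,0.368,0.1],[0,0,-0.61]]
    - [[0.922,0.368,0.2],[0,0,-0.61]]
    - [[0.922,0.368,0.27],[0,0,-0.61]]
    - [[0.922,0.368,0.27],[0,0,-0.61]]
    - [[0.922,0.368,0.27],[0,0,-0.61]]
    - [[0.922,0.368,0.27],[0,0,-0.61]]
    - [[0.922,0.368,0.27],[0,0,-0.61]]
    - [[0.922,0.368,0.27],[0,0,-0.61]]
    - [[0.922,0.368,0.27],[0,0,-0.61]]
    - [[0.922,0.368,0.27],[0,0,-0.61]]
    - [[0.922,0.368,0.27],[0,0,-0.61]]

```text
time: 26.5
tool_pos: [0.6152, 0.1738, 0.1785]
tcp_rot: [1.339, 2.84, 0.001]
wrist_force: [-0.4, -0.8, -1.5]
width: 0.29
grip_force: 89.0
```

```bash
python3 -c "
from h import *
plan(.613,.1765,.141,40)"
```

```text
t 26.50 pos [0.6152 0.1738 0.1785] ydir 39.5->40.0 F [-0.4 -0.8 -1.5] tau [ 0.02 -0.01 -0.04] q6 -0.45 w 0.290 g 89
 shift [ 1.410e-02 -1.000e-04  1.498e-01] turn [ 0.0013  0.0013 -0.0107] rows>=1
```

Emit:
play_rows:
  rows:
    - [[0.011,0,0.04],[0,0,0]]
    - [[0.011,0,0.08],[0,0,0]]
    - [[0.011,0,0.12],[0,0,0]]
    - [[0.011,0,0.148],[0,0,0]]
    - [[0.011,0,0.148],[0,0,0]]
    - [[0.011,0,0.148],[0,0,0]]
    - [[0.011,0,0.148],[0,0,0]]

```text
time: 27.08
tool_pos: [0.6131, 0.1782, 0.1407]
tcp_rot: [1.336, 2.843, 0.001]
wrist_force: [-0.4, -0.2, -1.7]
width: 0.296
grip_force: 89.0
```

```bash
python3 -c "
from h import *
plan(.613,.1767,.130,40)"
```

```text
t 27.08 pos [0.6131 0.1782 0.1407] ydir 39.7->40.0 F [-0.4 -0.2 -1.7] tau [ 0.03 -0.03 -0.03] q6 -0.45 w 0.296 g 89
 shift [-0.0045 -0.0042  0.043 ] turn [ 0.0008  0.0003 -0.0073] rows>=0
```

Emit:
play_rows:
  rows:
    - [[-0.005,-0.004,0.012],[0,0,0]]
    - [[-0.005,-0.004,0.02],[0,0,0]]
    - [[-0.005,-0.004,0.027],[0,0,0]]
    - [[-0.005,-0.004,0.034],[0,0,0]]
    - [[-0.005,-0.004,0.04],[0,0,0]]
    - [[-0.005,-0.004,0.04],[0,0,0]]
    - [[-0.005,-0.004,0.04],[0,0,0]]

```text
time: 27.67
tool_pos: [0.6134, 0.1769, 0.1322]
tcp_rot: [1.335, 2.842, 0.002]
wrist_force: [-1.7, -0.0, 4.7]
width: 0.293
grip_force: 90.1
```

```bash
python3 -c "
from h import *
plan(.613,.1767,.125)"
```

```text
t 27.67 pos [0.6134 0.1769 0.1322] ydir 39.7->39.7 F [-1.7 -0.   4.7] tau [0.03 0.52 0.01] q6 -0.45 w 0.293 g 90
 shift [ 0.0007 -0.0018  0.0289] turn [ 0.0023  0.0007 -0.    ] rows>=0
```

Emit:
play_rows:
  rows:
    - [[0,0,0.004],[0,0,0.06]]
    - [[0,0,0.004],[0,0,0.12]]
    - [[0,0,0.006],[0,0,0.18]]
    - [[0,0,0.006],[0,0,0.24]]
    - [[0,0,0.006],[0,0,0.24]]

```text
time: 28.08
tool_pos: [0.6134, 0.177, 0.1299]
tcp_rot: [1.599, 2.703, 0.003]
wrist_force: [-0.7, 0.9, 2.9]
width: 0.295
grip_force: 89.4
```

Emit:
play_rows:
  rows:
    - [[0,0,0.008],[0,0,0]]
    - [[0,0,0.014],[0,0,0]]
    - [[0,0,0.02],[0,0,0]]
    - [[0,0,0.02],[0,0,0]]

```text
time: 28.42
tool_pos: [0.6134, 0.1769, 0.1255]
tcp_rot: [1.596, 2.705, 0.003]
wrist_force: [-2.4, 1.5, 7.1]
width: 0.295
grip_force: 90.2
```

```bash
python3 -c "
from h import *
plan(.613,.1767,.125)"
```

```text
t 28.42 pos [0.6134 0.1769 0.1255] ydir 28.9->28.9 F [-2.4  1.5  7.1] tau [ 0.21  0.54 -0.09] q6 -0.26 w 0.295 g 90
 shift [ 0.    -0.002  0.002] turn [ 0.0024 -0.0001  0.    ] rows>=0
```

Emit:
play_rows:
  rows:
    - [[0,0,0.006],[0,0,0]]
    - [[0,0,0.012],[0,0,0]]
    - [[0,0,0.012],[0,0,0]]
    - [[0,0,0.012],[0,0,0]]

```text
time: 28.75
tool_pos: [0.6135, 0.177, 0.1239]
tcp_rot: [1.596, 2.705, 0.003]
wrist_force: [-5.2, 0.3, 11.9]
width: 0.292
grip_force: 90.8
```

Emit:
play_rows:
  rows:
    - [[0,0,0.006],[0,0,0]]
    - [[0,0,0.01],[0,0,0]]
    - [[0,0,0.01],[0,0,0]]
    - [[0,0,0.01],[0,0,0]]

```text
time: 29.08
tool_pos: [0.6136, 0.177, 0.1239]
tcp_rot: [1.595, 2.705, 0.003]
wrist_force: [-9.0, -1.6, 23.3]
width: 0.293
grip_force: 92.4
```

```bash
python3 -c "
from h import *
plan(.613,.1767,.125)"
```

```text
t 29.08 pos [0.6136 0.177  0.1239] ydir 28.9->28.9 F [-9.  -1.6 23.3] tau [-0.25  2.12 -0.1 ] q6 -0.26 w 0.293 g 92
 shift [ 0.0001 -0.0029 -0.0046] turn [ 0.0033  0.0001 -0.    ] rows>=0
```

Emit:
play_rows:
  rows:
    - [[0,0,-0.005],[0,0,0.08]]
    - [[0,0,-0.005],[0,0,0.16]]
    - [[0,0,-0.005],[0,0,0.24]]
    - [[0,0,-0.005],[0,0,0.32]]
    - [[0,0,-0.005],[0,0,0.4]]
    - [[0,0,-0.005],[0,0,0.4]]
  newtons: 110

```text
time: 29.58
tool_pos: [0.6137, 0.177, 0.1239]
tcp_rot: [2.001, 2.42, 0.004]
wrist_force: [-6.5, 0.3, 16.9]
width: 0.291
grip_force: 107.7
```

```bash
python3 -c "
from h import *
plan(.613,.1767,.125)"
```

```text
t 29.58 pos [0.6137 0.177  0.1239] ydir 10.8->10.8 F [-6.5  0.3 16.9] tau [-0.14  1.59  0.04] q6 0.05 w 0.291 g 108
 shift [-0.0008 -0.0031 -0.0044] turn [ 0.0034 -0.0007  0.    ] rows>=0
```

Emit:
play_rows:
  rows:
    - [[0,0,0],[0,0,0.08]]
    - [[0,0,0],[0,0,0.16]]
    - [[0,0,0],[0,0,0.24]]
    - [[0,0,0],[0,0,0.32]]
    - [[0,0,0],[0,0,0.32]]

```text
time: 30.0
tool_pos: [0.6138, 0.1771, 0.1239]
tcp_rot: [2.289, 2.15, 0.004]
wrist_force: [-5.9, -0.3, 17.6]
width: 0.289
grip_force: 107.7
```

```bash
python3 -c "
from h import *
plan(.613,.1767,.125)"
```

```text
t 30.00 pos [0.6138 0.1771 0.1239] ydir -3.6->-3.6 F [-5.9 -0.3 17.6] tau [-0.03  1.5   0.05] q6 0.30 w 0.289 g 108
 shift [-0.0016 -0.0031 -0.0044] turn [ 0.0034 -0.0016  0.    ] rows>=0
```

Emit:
play_rows:
  rows:
    - [[0,0,0],[0,0,0.08]]
    - [[0,0,0],[0,0,0.16]]
    - [[0,0,0],[0,0,0.24]]
    - [[0,0,0],[0,0,0.24]]

```text
time: 30.33
tool_pos: [0.6139, 0.1771, 0.1239]
tcp_rot: [2.481, 1.925, 0.005]
wrist_force: [-5.5, -1.0, 17.2]
width: 0.29
grip_force: 107.7
```

```bash
python3 -c "
from h import *
plan(.613,.1767,.125)"
```

```text
t 30.33 pos [0.6139 0.1771 0.1239] ydir -14.4->-14.4 F [-5.5 -1.  17.2] tau [-0.08  1.45 -0.  ] q6 0.49 w 0.290 g 108
 shift [-0.0025 -0.0031 -0.0043] turn [ 0.0033 -0.0023  0.    ] rows>=0
```

Emit:
play_rows:
  rows:
    - [[0,0,0],[0,0,0.08]]
    - [[0,0,0],[0,0,0.16]]
    - [[0,0,0],[0,0,0.24]]

```text
time: 30.58
tool_pos: [0.614, 0.177, 0.1239]
tcp_rot: [2.652, 1.683, 0.005]
wrist_force: [-5.5, 0.5, 18.5]
width: 0.292
grip_force: 107.8
```

```bash
python3 -c "
from h import *
plan(.613,.1767,.125)"
```

```text
t 30.58 pos [0.614  0.177  0.1239] ydir -25.2->-25.2 F [-5.5  0.5 18.5] tau [-0.11  1.35  0.23] q6 0.68 w 0.292 g 108
 shift [-0.0029 -0.0031 -0.0043] turn [ 0.0031 -0.0029  0.    ] rows>=0
```

Emit:
play_rows:
  rows:
    - [[0,0,0],[0,0,0.03]]
    - [[0,0,0],[0,0,0.06]]
    - [[0,0,0],[0,0,0.09]]
    - [[0,0,0],[0,0,0.09]]

```text
time: 30.92
tool_pos: [0.614, 0.177, 0.1239]
tcp_rot: [2.707, 1.592, 0.005]
wrist_force: [-5.1, -0.4, 17.3]
width: 0.29
grip_force: 107.8
```

```bash
python3 -c "
from h import *
plan(.613,.1767,.125)"
```

```text
t 30.92 pos [0.614  0.177  0.1239] ydir -29.1->-29.1 F [-5.1 -0.4 17.3] tau [-0.03  1.42  0.3 ] q6 0.75 w 0.290 g 108
 shift [-0.0032 -0.0029 -0.0043] turn [ 0.0031 -0.003   0.    ] rows>=0
```

Emit:
play_rows:
  rows:
    - [[0,0,0],[0,0,0.04]]
    - [[0,0,0],[0,0,0.08]]
    - [[0,0,0],[0,0,0.12]]
    - [[0,0,0],[0,0,0.12]]

```text
time: 31.25
tool_pos: [0.614, 0.177, 0.1239]
tcp_rot: [2.78, 1.462, 0.005]
wrist_force: [-5.2, 0.0, 16.1]
width: 0.289
grip_force: 108.1
```

```bash
python3 -c "
from h import *
plan(.613,.1767,.125)"
```

```text
t 31.25 pos [0.614  0.177  0.1239] ydir -34.5->-34.5 F [-5.2  0.  16.1] tau [0.   1.36 0.3 ] q6 0.84 w 0.289 g 108
 shift [-0.0034 -0.0026 -0.0043] turn [ 0.0027 -0.0033  0.    ] rows>=0
```

Emit:
play_rows:
  rows:
    - [[0,0,0],[0,0,0.05]]
    - [[0,0,0],[0,0,0.1]]
    - [[0,0,0],[0,0,0.15]]
    - [[0,0,0],[0,0,0.15]]

```text
time: 31.58
tool_pos: [0.6141, 0.1771, 0.124]
tcp_rot: [2.862, 1.295, 0.006]
wrist_force: [-5.9, -0.7, 17.6]
width: 0.288
grip_force: 109.8
```

```bash
python3 - <<'E'
from h import *
from workcell import cams
plan(.613,.1767,.125)
c=cams.read_camera("side");cv2.imwrite("pics/d.png",cv2.resize(c["image"][225:325,190:290],None,fx=6,fy=6,interpolation=cv2.INTER_CUBIC)[:,:,::-1])
E
```

```text
t 31.58 pos [0.6141 0.1771 0.124 ] ydir -41.3->-41.3 F [-5.9 -0.7 17.6] tau [-0.09  1.37  0.23] q6 0.96 w 0.288 g 110
 shift [-0.004  -0.0023 -0.0042] turn [ 0.0025 -0.0039  0.    ] rows>=0
```

View pics/d.png

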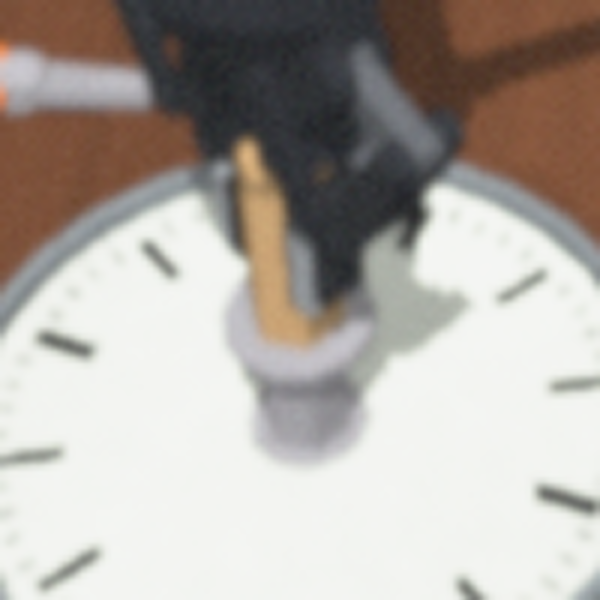

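The side crop shows the socket down on the washer (300,430) and the driver upright between the pads. I'll keep turning until the torque climbs.

Emit:
play_rows:
  rows:
    - [[0,0,0],[0,0,0.05]]
    - [[0,0,0],[0,0,0.1]]
    - [[0,0,0],[0,0,0.15]]
    - [[0,0,0],[0,0,0.15]]

```text
time: 31.97
tool_pos: [0.6142, 0.177, 0.1239]
tcp_rot: [2.934, 1.123, 0.006]
wrist_force: [-5.0, -0.5, 16.2]
width: 0.295
grip_force: 109.3
```

```bash
python3 -c "
from h import *
plan(.613,.1767,.125)"
```

```text
t 31.97 pos [0.6142 0.177  0.1239] ydir -48.1->-48.1 F [-5.  -0.5 16.2] tau [-0.1   1.22 -0.27] q6 1.08 w 0.295 g 109
 shift [-0.0044 -0.0023 -0.0043] turn [ 0.0019 -0.0044  0.    ] rows>=0
```

Emit:
play_rows:
  rows:
    - [[0,0,0],[0,0,0]]
    - [[0,0,0],[0,0,0]]
    - [[0,0,0],[0,0,0]]

```text
time: 32.22
tool_pos: [0.6142, 0.177, 0.124]
tcp_rot: [2.933, 1.125, 0.006]
wrist_force: [-5.4, -0.5, 17.0]
width: 0.288
grip_force: 109.4
```

```bash
python3 - <<'E'
from h import *
from workcell import cams
plan(.613,.1767,.125)
a=cv2.imread("pics/d.png")
c=cams.read_camera("side");np.savez("sideE.npz",**c);b=cv2.resize(c["image"][235:305,210:275],None,fx=8,fy=8,interpolation=cv2.INTER_CUBIC)[:,:,::-1];cv2.imwrite("pics/e.png",b)
E
```

```text
t 32.22 pos [0.6142 0.177  0.124 ] ydir -48.0->-48.0 F [-5.4 -0.5 17. ] tau [-0.12  1.28 -0.14] q6 1.08 w 0.288 g 109
 shift [-0.0044 -0.0024 -0.0042] turn [ 0.0019 -0.0044  0.    ] rows>=0
```

View pics/e.png

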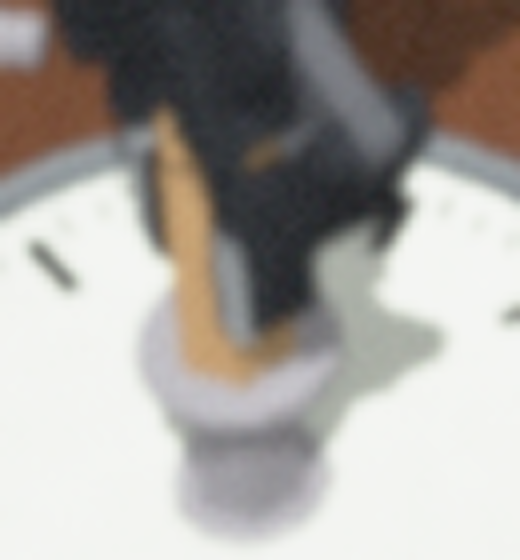

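The crop shows the handle foot on the shoulder with corners at about (190,365), (241,382) and (295,325). I'll compare the handle's yaw with the gripper's.

```bash
python3 - <<'E'
from h import *
c=load("sideE")
for nm,p,f,o in(("d",[(262,332),(308,346),(345,305)],6,(190,225)),("e",[(190,365),(241,382),(297,325)],8,(210,235))):
    W=cast(c,(np.array(p)+.5)/f-.5+o,.103)[:,:2];d=np.diff(W,axis=0)
    print(nm,W.round(4).tolist(),"lens",(np.hypot(*d.T)*1e3).round(1),"edge dir mod60",np.degrees(np.arctan2(d[:,1],d[:,0]))%60,"ctr",W[0]-W[1]+W[2])
E
```

```text
d [[0.6237, 0.1851], [0.6091, 0.1896], [0.6, 0.1729]] lens [15.3 19. ] edge dir mod60 [43.00463116  1.4227313 ] ctr [0.61466683 0.1684333 ]
e [[0.6235, 0.1857], [0.6113, 0.1899], [0.6008, 0.1724]] lens [12.9 20.3] edge dir mod60 [41.29564096 59.01907355] ctr [0.61305874 0.1682688 ]
```

The torque sign flip at 77° of turn means the handle slipped one flat in the pads after the nut hit its stop near -16°. By symmetry the stop should show again near -76°, so I'll approach it in small steps with full grip.

Emit:
play_rows:
  rows:
    - [[0,0,0],[0,0,0.06]]
    - [[0,0,0],[0,0,0.12]]
    - [[0,0,0],[0,0,0.18]]
    - [[0,0,0],[0,0,0.24]]
    - [[0,0,0],[0,0,0.24]]
    - [[0,0,0],[0,0,0.24]]
  newtons: 120

```text
time: 32.77
tool_pos: [0.6146, 0.1767, 0.1239]
tcp_rot: [3.025, 0.845, 0.007]
wrist_force: [-4.7, -1.1, 16.7]
width: 0.285
grip_force: 116.5
```

```bash
python3 -c "
from h import *
plan(.613,.1767,.125)"
```

```text
t 32.77 pos [0.6146 0.1767 0.1239] ydir -58.8->-58.8 F [-4.7 -1.1 16.7] tau [-0.29  1.08  0.02] q6 1.27 w 0.285 g 117
 shift [-0.0053 -0.0033 -0.0043] turn [ 0.0022 -0.0051  0.    ] rows>=0
```

Emit:
play_rows:
  rows:
    - [[0,0,0],[0,0,0.06]]
    - [[0,0,0],[0,0,0.12]]
    - [[0,0,0],[0,0,0.18]]
    - [[0,0,0],[0,0,0.22]]
    - [[0,0,0],[0,0,0.22]]

```text
time: 33.18
tool_pos: [0.6143, 0.1767, 0.124]
tcp_rot: [3.088, 0.579, 0.006]
wrist_force: [-5.7, -0.6, 16.2]
width: 0.288
grip_force: 116.7
```

```bash
python3 -c "
from h import *
plan(.613,.1767,.125)"
```

```text
t 33.18 pos [0.6143 0.1767 0.124 ] ydir -68.7->-68.7 F [-5.7 -0.6 16.2] tau [-0.27  1.28  0.12] q6 1.44 w 0.288 g 117
 shift [-0.0049 -0.0017 -0.0042] turn [ 0.0011 -0.0047  0.    ] rows>=0
```

Emit:
play_rows:
  rows:
    - [[0,0,0],[0,0,0.04]]
    - [[0,0,0],[0,0,0.08]]
    - [[0,0,0],[0,0,0.12]]
    - [[0,0,0],[0,0,0.12]]

```text
time: 33.52
tool_pos: [0.6143, 0.1767, 0.124]
tcp_rot: [3.111, 0.433, 0.006]
wrist_force: [-5.2, -1.2, 16.7]
width: 0.289
grip_force: 116.7
```

```bash
python3 -c "
from h import *
plan(.613,.1767,.125)"
```

```text
t 33.52 pos [0.6143 0.1767 0.124 ] ydir -74.1->-74.1 F [-5.2 -1.2 16.7] tau [-0.33  1.2   0.09] q6 1.54 w 0.289 g 117
 shift [-0.005  -0.0015 -0.0042] turn [ 0.0008 -0.0048  0.    ] rows>=0
```

Emit:
play_rows:
  rows:
    - [[0,0,0],[0,0,0.04]]
    - [[0,0,0],[0,0,0.08]]
    - [[0,0,0],[0,0,0.11]]
    - [[0,0,0],[0,0,0.11]]

```text
time: 33.85
tool_pos: [0.6143, 0.1766, 0.124]
tcp_rot: [3.127, 0.299, 0.006]
wrist_force: [-5.7, -0.5, 17.3]
width: 0.289
grip_force: 116.7
```

```bash
python3 -c "
from h import *
plan(.613,.1767,.125)"
```

```text
t 33.85 pos [0.6143 0.1766 0.124 ] ydir -79.1->-79.1 F [-5.7 -0.5 17.3] tau [-0.29  1.28  0.1 ] q6 1.62 w 0.289 g 117
 shift [-0.0052 -0.0013 -0.004 ] turn [ 0.0005 -0.0049  0.    ] rows>=0
```

Emit:
play_rows:
  rows:
    - [[0,0,0],[0,0,0.04]]
    - [[0,0,0],[0,0,0.08]]
    - [[0,0,0],[0,0,0.11]]
    - [[0,0,0],[0,0,0.11]]

```text
time: 34.18
tool_pos: [0.6143, 0.1766, 0.1239]
tcp_rot: [-3.137, -0.164, -0.006]
wrist_force: [-5.6, -1.2, 17.2]
width: 0.285
grip_force: 116.8
```

```bash
python3 -c "
from h import *
plan(.613,.1767,.125)"
```

```text
t 34.18 pos [0.6143 0.1766 0.1239] ydir -84.0->-84.0 F [-5.6 -1.2 17.2] tau [-0.36  1.29  0.18] q6 1.71 w 0.285 g 117
 shift [-0.005  -0.0011 -0.0042] turn [ 0.0002 -0.0047  0.    ] rows>=0
```

Emit:
play_rows:
  rows:
    - [[0,0,0],[0,0,0.03]]
    - [[0,0,0],[0,0,0.06]]
    - [[0,0,0],[0,0,0.09]]
    - [[0,0,0],[0,0,0.09]]
    - [[0,0,0],[0,0,0.09]]

```text
time: 34.6
tool_pos: [0.6143, 0.1765, 0.1239]
tcp_rot: [-3.141, -0.055, -0.006]
wrist_force: [-5.2, -1.7, 17.1]
width: 0.287
grip_force: 116.8
```

```bash
python3 -c "
from h import *
plan(.613,.1767,.125)
from workcell import cams
c=cams.read_camera('side');np.savez('sideF.npz',**c);cv2.imwrite('pics/f.png',cv2.resize(c['image'][225:310,200:290],None,fx=8,fy=7,interpolation=cv2.INTER_CUBIC)[:595,:,::-1])"
```

```text
t 34.60 pos [0.6143 0.1765 0.1239] ydir -88.0->-88.0 F [-5.2 -1.7 17.1] tau [-0.39  1.26  0.23] q6 1.78 w 0.287 g 117
 shift [-0.005  -0.0009 -0.0042] turn [ 0.     -0.0047  0.    ] rows>=0
```

View pics/f.png

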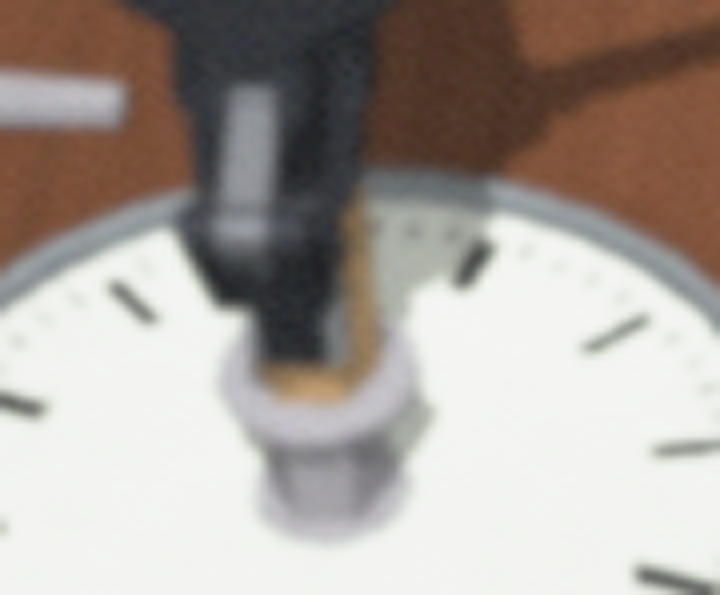

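The crop shows the socket seated on the washer, with edges of its front face at about (315,490) and (368,490). I'll measure those edges to get the socket's yaw.

```bash
python3 - <<'E'
from h import *
for n in("sideE","sideF"):
    c=load(n);print(n)
    for r in(291,293,295): print(r,c["image"][r,228:258].mean(1).round().astype(int).tolist())
c=load("sideF")
for yv in(-88,-82,-76,-70,-48,-16):
    a=np.radians(yv+30+60*np.arange(6));p=np.c_[.6135+.01443*np.cos(a),.177+.01443*np.sin(a),np.full(6,.065)]
    q=proj(c,p);vis=p[:,1]>.177;print(yv,"vertex cols",np.sort(q[vis,0]).round(1),"rows",q[vis,1].mean().round(1))
E
```

```text
sideE
291 [244, 244, 243, 238, 216, 171, 146, 142, 137, 137, 139, 142, 142, 141, 139, 138, 134, 138, 137, 132, 130, 153, 194, 229, 241, 243, 243, 243, 243, 243]
293 [243, 243, 241, 234, 214, 189, 170, 161, 156, 159, 157, 160, 157, 154, 151, 149, 148, 148, 149, 152, 165, 183, 200, 221, 237, 242, 243, 243, 243, 243]
295 [243, 243, 240, 228, 210, 193, 184, 170, 163, 161, 159, 157, 158, 154, 153, 149, 150, 150, 152, 163, 180, 195, 204, 223, 239, 242, 242, 243, 243, 243]
sideF
291 [244, 243, 242, 238, 215, 162, 126, 128, 139, 146, 142, 144, 144, 145, 149, 148, 130, 120, 119, 122, 126, 146, 192, 227, 241, 243, 243, 243, 243, 244]
293 [243, 243, 241, 232, 211, 176, 146, 136, 148, 162, 161, 165, 163, 161, 162, 155, 139, 132, 131, 131, 144, 167, 196, 219, 238, 242, 243, 243, 243, 243]
295 [243, 242, 241, 230, 210, 189, 168, 146, 149, 158, 164, 165, 165, 164, 163, 157, 143, 137, 140, 157, 178, 193, 206, 224, 238, 243, 243, 243, 243, 243]
-88 vertex cols [233.1 236.2 243.9] rows 293.4
-82 vertex cols [233.1 236.9 244.6] rows 293.6
-76 vertex cols [233.1 237.6 245.3] rows 293.8
-70 vertex cols [233.2 238.4 245.9] rows 293.9
-48 vertex cols [234.4 241.3 247.7] rows 294.0
-16 vertex cols [233.1 237.6 245.3] rows 293.8
```

Emit:
play_rows:
  rows:
    - [[0,0,-0.006],[0,0,0]]
    - [[0,0,-0.006],[0,0,0.03]]
    - [[0,0,-0.006],[0,0,0.06]]
    - [[0,0,-0.006],[0,0,0.09]]
    - [[0,0,-0.006],[0,0,0.09]]
    - [[0,0,-0.006],[0,0,0.09]]

```text
time: 35.15
tool_pos: [0.6141, 0.1765, 0.124]
tcp_rot: [3.141, -0.056, 0.005]
wrist_force: [-3.0, -0.6, 10.4]
width: 0.289
grip_force: 117.8
```

```bash
cat > k.py <<'E'
from h import *
from workcell import cams
plan(.613,.1767,.125)
c=cams.read_camera("side")
for r in(291,293,295): print(r,c["image"][r,228:258].mean(1).round().astype(int).tolist())
q=proj(c,[[.6135,.177,.065]]);print("centre col",q)
g=c["image"].astype(int)
E
python3 k.py
```

```text
t 35.15 pos [0.6141 0.1765 0.124 ] ydir -92.0->-92.0 F [-3.  -0.6 10.4] tau [-0.28  0.72  0.4 ] q6 1.85 w 0.289 g 118
 shift [-0.0043 -0.0008 -0.0039] turn [-0.     -0.0041 -0.    ] rows>=0
291 [244, 243, 243, 238, 216, 167, 130, 131, 141, 146, 147, 144, 143, 145, 147, 139, 129, 122, 124, 123, 127, 148, 191, 228, 241, 243, 243, 244, 243, 243]
293 [243, 243, 242, 234, 213, 179, 150, 142, 153, 162, 165, 164, 163, 161, 160, 151, 140, 135, 137, 134, 145, 168, 193, 219, 237, 242, 243, 243, 243, 243]
295 [243, 243, 240, 229, 211, 188, 167, 149, 152, 161, 163, 164, 164, 165, 159, 154, 141, 138, 142, 157, 173, 190, 205, 224, 238, 242, 243, 243, 243, 243]
centre col [[240.759649   289.92997678]]
```

Emit:
play_rows:
  rows:
    - [[0,0,0],[0,0,0.03]]
    - [[0,0,0],[0,0,0.06]]
    - [[0,0,0],[0,0,0.06]]
    - [[0,0,0],[0,0,0.06]]
    - [[0,0,0],[0,0,0.06]]

```text
time: 35.62
tool_pos: [0.6141, 0.1765, 0.124]
tcp_rot: [-3.139, 0.13, -0.005]
wrist_force: [-2.0, -1.6, 10.4]
width: 0.286
grip_force: 117.8
```

```bash
python3 k.py
```

```text
t 35.62 pos [0.6141 0.1765 0.124 ] ydir -94.8->-94.8 F [-2.  -1.6 10.4] tau [-0.26  0.75  0.23] q6 1.90 w 0.286 g 118
 shift [-0.0044 -0.0004 -0.004 ] turn [-0.0004 -0.004  -0.    ] rows>=0
291 [244, 243, 243, 238, 216, 166, 133, 136, 141, 143, 144, 145, 145, 149, 146, 138, 128, 128, 129, 127, 130, 151, 192, 229, 241, 243, 243, 243, 244, 243]
293 [243, 243, 242, 235, 214, 179, 153, 148, 158, 164, 161, 164, 165, 163, 159, 146, 140, 137, 137, 137, 150, 170, 194, 220, 237, 242, 243, 243, 243, 243]
295 [243, 242, 241, 229, 210, 189, 169, 154, 158, 165, 162, 164, 164, 165, 160, 149, 142, 138, 144, 157, 172, 188, 204, 223, 238, 243, 243, 243, 243, 243]
centre col [[240.759649   289.92997678]]
```

```bash
python3 - <<'E'
from h import *
a=cv2.resize(cv2.imread("pics/d.png"),(100,100),interpolation=cv2.INTER_AREA)
for r in(291,293,295): print(r,a[r-225,38:68].mean(1).round().astype(int).tolist())
c=load("sideF")
for yv in(-41,-30,-20,-10):
    t=np.radians(yv+30+60*np.arange(6));p=np.c_[.6135+.01443*np.cos(t),.177+.01443*np.sin(t),np.full(6,.065)];q=proj(c,p);print(yv,np.sort(q[p[:,1]>.177,0]).round(1))
E
```

```text
291 [244, 244, 243, 234, 203, 158, 141, 148, 150, 146, 144, 144, 142, 141, 140, 135, 133, 132, 133, 132, 135, 153, 192, 228, 241, 243, 243, 243, 244, 243]
293 [243, 243, 242, 233, 213, 184, 165, 157, 158, 163, 161, 161, 162, 156, 152, 147, 144, 143, 143, 147, 161, 182, 199, 221, 237, 241, 243, 243, 243, 243]
295 [243, 243, 240, 228, 211, 195, 180, 164, 160, 163, 162, 161, 161, 160, 153, 147, 144, 145, 148, 158, 174, 191, 206, 224, 238, 242, 243, 243, 243, 243]
-41 [234.9 242.2 248. ]
-30 [236.  243.7]
-20 [233.1 237.1 244.9]
-10 [233.2 238.4 245.9]
```

The torque repeats every 60° of gripper turn:
- free play
- the 0.1 N m nut friction from -68° to -79°
- a climb to 0.4 N m beyond about -82°

So the nut is at its stop, and I'm only winding up contact compliance. I'll ease back a few degrees, keeping a small clockwise load and the driver seated.

Emit:
play_rows:
  rows:
    - [[0,0,0],[0,0,-0.04]]
    - [[0,0,0],[0,0,-0.08]]
    - [[0,0,0],[0,0,-0.12]]
    - [[0,0,0],[0,0,-0.12]]
    - [[0,0,0],[0,0,-0.12]]
    - [[0,0,0],[0,0,-0.12]]

```text
time: 36.17
tool_pos: [0.6141, 0.1765, 0.124]
tcp_rot: [-3.142, -0.018, -0.005]
wrist_force: [-2.4, -0.8, 10.9]
width: 0.288
grip_force: 120.2
```

```bash
python3 k.py; python3 -c "
from workcell import cams
import cv2
c=cams.read_camera('side');cv2.imwrite('pics/g.png',c['image'][:,:,::-1])"
```

```text
t 36.17 pos [0.6141 0.1765 0.124 ] ydir -89.3->-89.3 F [-2.4 -0.8 10.9] tau [-0.22  0.76  0.32] q6 1.80 w 0.288 g 120
 shift [-0.0042 -0.0009 -0.0041] turn [-0.    -0.004 -0.   ] rows>=0
291 [244, 244, 243, 238, 215, 167, 130, 134, 145, 145, 144, 144, 143, 144, 146, 144, 134, 123, 119, 121, 126, 146, 192, 228, 240, 243, 243, 243, 243, 243]
293 [243, 243, 241, 234, 211, 177, 149, 138, 152, 161, 162, 162, 162, 162, 160, 153, 138, 133, 132, 135, 145, 167, 194, 221, 237, 242, 243, 243, 243, 243]
295 [243, 243, 240, 229, 210, 189, 168, 153, 150, 160, 166, 166, 167, 166, 165, 156, 146, 135, 140, 153, 177, 191, 206, 223, 238, 242, 243, 243, 242, 243]
centre col [[240.759649   289.92997678]]
```

View pics/g.png

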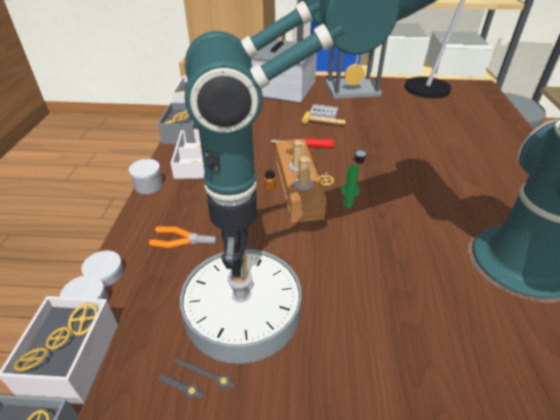

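The last picture shows two drivers standing in the rack at (297,155) and (305,175), and the third seated on the clock at (240,290). After a 5.5° back-off the torque still holds at +0.32 N m, so the nut is hard against its stop. Handing in.

```bash
python3 -c "
from workcell import bot
print(bot.finish_job())"
```

```text
the job is handed in; nothing more can be done
None
```

I handed the job in at about 36 s: the driver from the rack's -80 mm slot fits, it sits fully down and gripped on the nut, which torque readings (not sight) show tight after a slip past the stop and retightening, and the other two stand in the rack.

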